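# Load the utensil dryer and start it

## Robot

A 6-joint arm with a two-finger parallel gripper is mounted at the origin on a cart in front of the work surface, level with it; the furniture and walls round the work are solid. World frame = base frame: x ahead of the robot, y to its left, z up, the work surface at z = 0. Lengths are in m, angles in degrees, forces in N, time in s.
With the tool pointing down it reaches from about 0.375 to 0.9 m from the base axis. Payload 3.1 kg.
Tool frame: the origin (TCP) lies midway between the tips of the shut fingers; the grasp point (between the pads) lies 19 mm behind it; z points along the fingers, y is the line along which they close (so a half turn about z gives the same grasp; the last joint's range is limited). The gripper opens to 87 mm and grips with 3 to 60 N. Pads are 19 mm wide; open, the fingers measure 117 mm over their backs; the gripper's body (75 mm by 190 mm) begins 51 mm behind the grasp point.
Start: joints at [53.256, 30.224, 82.088, -0, 67.689, -10.227], TCP at [0.279, 0.559, 0.2] pointing down, gripper open.
Joint ranges: [-176.69, 176.69], [-43.24, 126.21], [12.49, 139.97], [-82, 262], [0, 151.66], [-163.58, 163.58]. Speed limits (degrees/s): [159.86, 159.86, 180, 180, 180, 180].

## Interface

Orientations are given as a 3x3 rotation matrix whose columns are the frame's x, y, z axes.
In Python, from rig import read_state, capture, camera_info, hand_in gives the robot as it stands.
- The arm moves only by the tool drive_tool, never from a script. Its argument "motion" is a list of rows, each a list of 2 entries, a list of its own where there are three numbers: the shift along the tool's x, y, z in mm, then the turn, a rotation vector about the tool's x, y, z in rad. A call has 1 to 5 rows; each row shifts and turns the commanded pose from where the row before left it, along the tool's axes as they then stand; what a row does not reach is not made up. A row lasts 1/10 s, in which the tool goes at most 50 mm and 8.59 degrees, less where a joint would pass 70% of its speed; a pose out of reach is approached as far as the arm can. A call is refused whole if a number of a shift passes 50 or a number of a turn 0.15, either way. A call with a gripper value outside its range is refused whole. "gripper" is the opening, from 0 (shut) to 1 (fully open), set as the call begins (left out, the last holds). The fingers move at their own pace and stop on an object; the grip force is fixed at half the most. Time passes only in rows, so rows that do not move let the fingers close. It gives the time, the measured TCP pose, the force, the opening and the grip force at its end, in the units of the state.
- read_state(): the state, without advancing time (a new reading comes with each control period).
- capture(name): name is "scene" or "side" or "wrist"; returns the picture (420x560x3 uint8, red, green, blue); there is no depth.
- camera_info(name): a dict with "fovy" (degrees; the focal length in pixels is half the picture's height over the tangent of half this angle, whatever the lens; pixels are square), "cx", "cy" (the principal point, pixels), "xyz" and "orientation" of the camera in the world; the wrist camera has in their place "T_tool_cam" (4x4, takes a point from camera to tool coordinates, whose origin is the TCP and whose axes are the flange's). Camera axes: x right, y down, z forward; pixel columns grow to the right and rows downward; lengths in m; the calibration is good to about 2 mm. A picture is of the moment at which its call begins: read the wrist's pose just before it. camera_info takes no time and is no camera call.
- hand_in(): hands the job in; it is judged then, once.
The state is a dict: "time_s": time; "joint_positions": joint angles; "qvel": joint speeds; "tau": joint torques, N m; "position": TCP position; "tcp_rot": TCP orientation; "force": force on the tool from outside, world axes, zero at the start; "moment": the same for the moment, N m; "opening": opening from 0.0 (shut) to 1.0 (fully open); "grasp_force": force on a finger pad.
Only numpy, scipy, OpenCV 4.12 (cv2) and the standard library are available. Lean on these libraries where they do the work, as an engineer would, in place of code of your own. Each camera call takes 0.05 s, during which the arm holds its last target. There are 200 camera calls.

## Task

Hang every wooden spatula that lies on the worktop by its loop on a hook inside the drying cabinet, one to a hook, so that it hangs free; tilt it to get it in under the roof. When all of them hang still, start the dryer on its control pad: press the round key, then the bar key, then the square key, each fully down and let up again before the next, and never the small key. Leave the salt mill and the tin where they are.

Things in the scene. Friction and masses are not known exactly. Their poses are not given: they have to be found in the camera images.
- dryer: utensil drying cabinet, fixed: white box 130 deep, 290 wide, 320 mm high, 10 mm walls and roof, 8 mm floor, front open, no door. Origin: centre of its underside. -x points out of the open front, z up. Roof underside at z = 310 mm over the whole depth; front edge at x = -65, back wall's inner face at x = +55 mm. Hooks on the back wall at y = +90, +30, -30, -90 mm (see hook0)
- hook0 (a point): resting point of a hung loop's centre on the hook at dryer y = +90 mm; at dryer x = +40, z = 239 mm. Each hook is 8 mm round steel: level from the back wall at z = 250 mm (centre line) forward to x = +30, then slanting up and forward to its tip at x = +18, z = 270 mm (+4 rounding); the loop must pass over the tip, 83 mm inside the front edge, 36 mm below the roof. Axes as the dryer's.
- hook1 (a point): resting point of a hung loop's centre on the hook at dryer y = +30 mm; at dryer x = +40, z = 239 mm. Same as hook0.
- hook2 (a point): resting point of a hung loop's centre on the hook at dryer y = -30 mm; at dryer x = +40, z = 239 mm. Same as hook0.
- hook3 (a point): resting point of a hung loop's centre on the hook at dryer y = -90 mm; at dryer x = +40, z = 239 mm. Same as hook0.
- spatula0: loose wooden spatula, straight rectangular blade 40 mm wide, may be absent. 40 to 85 g, 10 mm thick, lies flat on a 5 mm mat. Handle 20 mm wide from x = -20 to +107 mm; blade from x = -20 to about -75 mm (at most -87); at the +x end a steel hanging loop, hole 30, outside 50 mm. Origin: underside of the handle (z 0 to 10 mm is the thickness), near the centre of mass; grip there across the handle (y)
- eye0 (a point): centre of the hanging loop of spatula0, 125 mm from its origin along its +x, at mid-thickness. Dishes in a rack behind the mat overhang beyond about world x = 0.67 m: draw a loop that lies there back before lifting
- spatula1: loose wooden spatula, slotted blade 34 mm wide with two dark lines, may be absent. 40 to 85 g, 10 mm thick, lies flat on a 5 mm mat. Handle 20 mm wide from x = -20 to +107 mm; blade from x = -20 to about -75 mm (at most -87); at the +x end a steel hanging loop, hole 30, outside 50 mm. Origin: underside of the handle (z 0 to 10 mm is the thickness), near the centre of mass; grip there across the handle (y)
- eye1 (a point): centre of the hanging loop of spatula1, 125 mm from its origin along its +x, at mid-thickness. Dishes in a rack behind the mat overhang beyond about world x = 0.67 m: draw a loop that lies there back before lifting
- spatula2: loose wooden spatula, wide blade 46 mm wide, may be absent. 40 to 85 g, 10 mm thick, lies flat on a 5 mm mat. Handle 20 mm wide from x = -20 to +107 mm; blade from x = -20 to about -75 mm (at most -87); at the +x end a steel hanging loop, hole 30, outside 50 mm. Origin: underside of the handle (z 0 to 10 mm is the thickness), near the centre of mass; grip there across the handle (y)
- eye2 (a point): centre of the hanging loop of spatula2, 125 mm from its origin along its +x, at mid-thickness. Dishes in a rack behind the mat overhang beyond about world x = 0.67 m: draw a loop that lies there back before lifting
- spatula3: loose wooden spatula, round-ended blade 40 mm wide, may be absent. 40 to 85 g, 10 mm thick, lies flat on a 5 mm mat. Handle 20 mm wide from x = -20 to +107 mm; blade from x = -20 to about -75 mm (at most -87); at the +x end a steel hanging loop, hole 30, outside 50 mm. Origin: underside of the handle (z 0 to 10 mm is the thickness), near the centre of mass; grip there across the handle (y)
- eye3 (a point): centre of the hanging loop of spatula3, 125 mm from its origin along its +x, at mid-thickness. Dishes in a rack behind the mat overhang beyond about world x = 0.67 m: draw a loop that lies there back before lifting
- pad: the dryer's control pad, fixed: 70 x 164 x 24 mm, origin under its centre, its long side along y. Four black spring keys in a row on top, 42 mm apart; from left to right as seen by the robot (y = +63, +21, -21, -63 mm): bar, round, square, small round
- key_round (a joint): round key 24 mm across: how far it is pressed, 0 up to 0.006 m fully down; spring, starts to give at 1.4 N, fully down at 4 N
- key_round_top (a point): centre of the top face of the round key 24 mm across, 35.5 mm above the worktop when up; press straight down
- key_bar (a joint): bar key 36 x 12 mm (long way along pad x): how far it is pressed, 0 up to 0.006 m fully down; spring, starts to give at 1.4 N, fully down at 4 N
- key_bar_top (a point): centre of the top face of the bar key 36 x 12 mm (long way along pad x), 35.5 mm above the worktop when up; press straight down
- key_square (a joint): square key 24 x 24 mm: how far it is pressed, 0 up to 0.006 m fully down; spring, starts to give at 1.4 N, fully down at 4 N
- key_square_top (a point): centre of the top face of the square key 24 x 24 mm, 35.5 mm above the worktop when up; press straight down
- key_small (a joint): small round key 12 mm across, to be left alone: how far it is pressed, 0 up to 0.006 m fully down; spring, starts to give at 1.4 N, fully down at 4 N
- mill: bystander: small salt mill, 44 mm across, 90 mm high, origin under its centre
- tin: bystander: food tin, 75 mm across, 58 mm high, origin under its centre

How it is judged:
By the outcome, as a careful person would: the job done as asked, in the order asked, and still so for the second after the job is handed in, with the robot touching nothing.
Of spatula0, spatula1, spatula2, spatula3 only 3 to 4 are there at a start; the rules pass over those that are not, and their reading is None.
At some moment in a run one of spatula0, spatula1, spatula2, spatula3 may be knocked a few centimetres aside while the robot is not near it.
Once in a run the grip may slacken for a moment while it holds something.
It also fails if it takes over 210 s, if anything falls off the work surface, if the arm or the gripper's body presses on something with over 40 N, if the wrist force passes 120 N, or if a joint passes its speed limit or range.

## Working session

There is one attempt and no reset: what is moved stays moved. The work goes in short steps, Python scripts to look and compute and a tool call to move; the robot and the scene stay as the last step left them, time stands still between calls to the robot, and variables do not carry over. Pictures are saved under pics/ and viewed, at most 14 in all, crops included, and the job is handed in when it is done.

Besides the shell and the picture viewer there is one more tool, called after "Request:" as name(argument=value, ...), one argument or row to a line, values as JSON. drive_tool: Moves the arm, as the interface text tells. Its arguments: {"type":"object","properties":{"motion":{"type":"array","items":{"type":"array"}},"gripper":{"type":"number"}},"required":["motion"]}

```bash
ls; mkdir -p pics; python3 - <<'E'
from rig import *
import cv2,json
s=read_state();print({k:(s[k]) for k in('time_s','position','tcp_rot','opening','force')})
for n in('scene','side','wrist'):
    print(n,camera_info(n))
    cv2.imwrite(f'pics/{n}0.png',capture(n)[:,:,::-1])
E
```

```text
pics
{'time_s': 0.0, 'position': array([0.27852184, 0.5586204 , 0.19906176]), 'tcp_rot': array([[-8.94797192e-01,  4.46470835e-01, -1.33331820e-03],
       [ 4.46472640e-01,  8.94795557e-01, -1.75888241e-03],
       [ 4.07757500e-04, -2.16913313e-03, -9.99997564e-01]]), 'opening': 1.0007436030797383, 'force': array([ 0.54477733, -0.22388543, -0.26024234])}
scene {'fovy': 57.17047364730716, 'cx': 277.12318631071616, 'cy': 209.18535647107782, 'xyz': array([-0.43035966, -0.23632992,  1.03290101]), 'orientation': array([[ 0.28002904, -0.61567371,  0.7365661 ],
       [-0.95997932, -0.1834588 ,  0.21161892],
       [ 0.00484133, -0.76634767, -0.64240782]])}
side {'fovy': 55.783899067592344, 'cx': 278.13775029814644, 'cy': 210.58390677010465, 'xyz': array([ 0.09454458, -0.22899542,  1.17654856]), 'orientation': array([[ 0.46666834, -0.77306948,  0.42963268],
       [-0.88442308, -0.40567491,  0.23070257],
       [-0.00405791, -0.48763864, -0.87303613]])}
wrist {'fovy': 65.6248002216832, 'cx': 278.95519955658204, 'cy': 213.21979345693825, 'T_tool_cam': array([[ 8.53465636e-04, -9.59047734e-01, -2.83243210e-01,
         7.78459171e-02],
       [ 9.99999632e-01,  7.95120692e-04,  3.20948998e-04,
        -4.24945007e-04],
       [-8.25928713e-05, -2.83243380e-01,  9.59048060e-01,
        -1.83762618e-01],
       [ 0.00000000e+00,  0.00000000e+00,  0.00000000e+00,
         1.00000000e+00]])}
```

View pics/scene0.png

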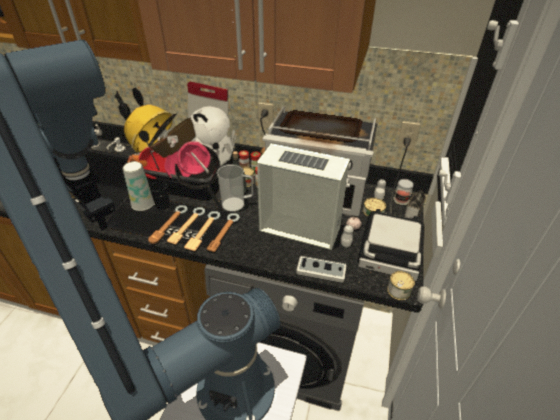

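View pics/side0.png

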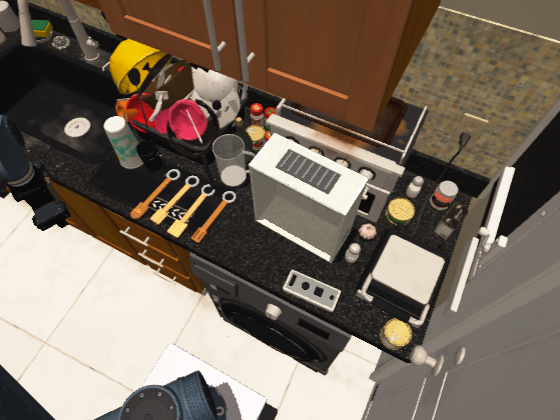

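Four spatulas lie at around (165..240, 205..250) in the scene view; the dryer is at (305,200), the pad at (322,268). I'll zoom in on them.

```bash
cat > h.py <<'E'
from rig import *
import cv2,numpy as np
from scipy.spatial.transform import Rotation as R
def cam(n,s=None):
    c=camera_info(n); f=210/np.tan(np.radians(c['fovy']/2))
    if n=='wrist':
        s=s or read_state(); T=np.eye(4);T[:3,:3]=s['tcp_rot'];T[:3,3]=s['position'];T=T@c['T_tool_cam']
        return f,c['cx'],c['cy'],T[:3,3],T[:3,:3]
    return f,c['cx'],c['cy'],np.array(c['xyz']),np.array(c['orientation'])
def ray(C,u,v):
    d=C[4]@np.array([(u-C[1])/C[0],(v-C[2])/C[0],1]);return C[3],d/np.linalg.norm(d)
def plane(C,u,v,z):
    o,d=ray(C,u,v);return o+d*(z-o[2])/d[2]
def proj(C,p):
    q=C[4].T@(np.asarray(p)-C[3]);return C[1]+C[0]*q[0]/q[2],C[2]+C[0]*q[1]/q[2]
def tri(*rs):
    A=sum(np.eye(3)-np.outer(d,d) for o,d in rs);b=sum((np.eye(3)-np.outer(d,d))@o for o,d in rs)
    return np.linalg.solve(A,b)
E
python3 - <<'E'
import cv2
a=cv2.imread('pics/side0.png')
cv2.imwrite('pics/z1.png',cv2.resize(a[160:320,125:375],None,fx=3.2,fy=3.2,interpolation=cv2.INTER_CUBIC))
b=cv2.imread('pics/scene0.png')
cv2.imwrite('pics/z2.png',cv2.resize(b[140:290,140:370],None,fx=3.4,fy=3.4,interpolation=cv2.INTER_CUBIC))
E
```

```text
(no output)
```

View pics/z1.png

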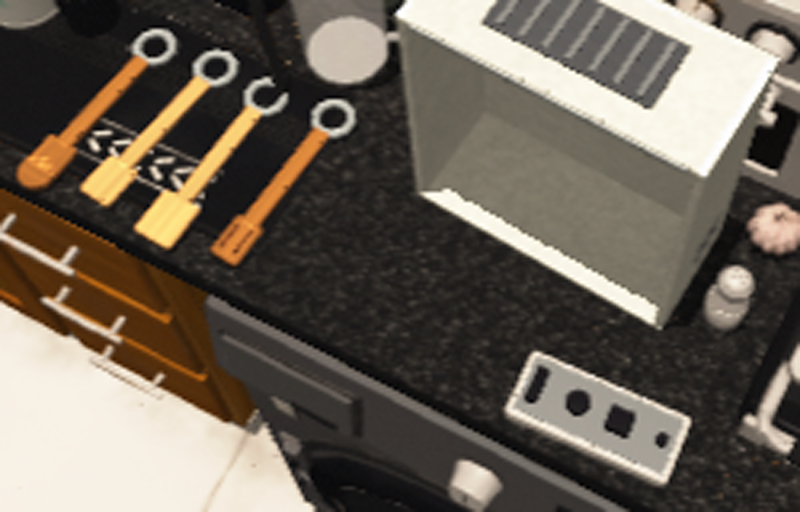

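View pics/z2.png

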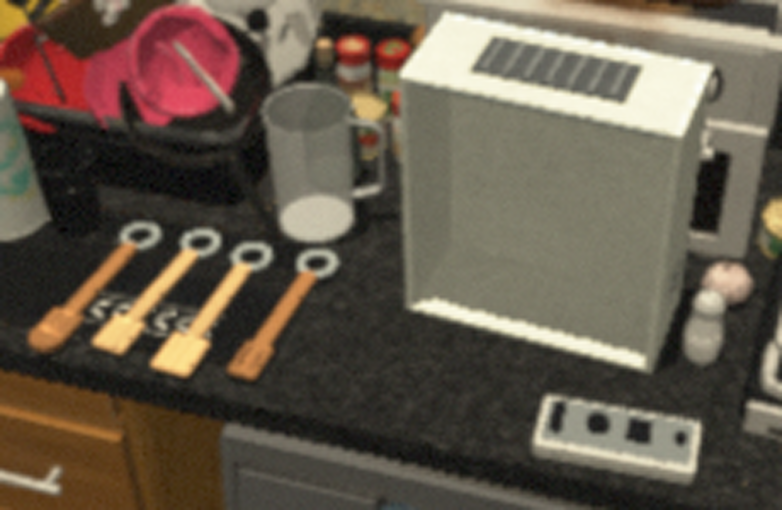

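Side zoom: slotted loop is at about (333,118)z with its blade at (237,240)z; round at (155,47)/(45,165). Dryer roof front corners are at (398,12)z and (700,175)z, pad keys at (537,384), (577,403), (620,421), (662,440)z. Next I triangulate these.

```bash
cat > m1.py <<'E'
from h import *
A=cam('side');B=cam('scene')
a=lambda u,v:(125+(u+.5)/3.2-.5,160+(v+.5)/3.2-.5); b=lambda u,v:(140+(u+.5)/3.4-.5,140+(v+.5)/3.4-.5)
for n,p,q in [('roofFL',(398,12),(402,75)),('roofFR',(700,175),(688,135)),('roofBR',(778,62),(718,68)),('botFL',(418,190),(408,308)),('botFR',(662,326),(652,366)),
 ('bar',(537,384),(557,417)),('rnd',(577,403),(598,424)),('sq',(620,421),(639,431)),('sm',(662,440),(681,438)),
 ('e3',(155,47),(140,236)),('e0',(215,68),(201,242)),('e2',(265,97),(251,256)),('e1',(333,118),(318,263)),
 ('b3',(45,165),(53,330)),('b0',(112,182),(120,330)),('b2',(168,218),(183,352)),('b1',(237,240),(250,360))]:
    print(n,tri(ray(A,*a(*p)),ray(B,*b(*q))).round(4), plane(A,*a(*p),.01).round(4),plane(B,*b(*q),.01).round(4))
E
python3 m1.py
```

```text
roofFL [0.6057 0.1307 0.3217] [0.7923 0.2633 0.01  ] [1.0594 0.2901 0.01  ]
roofFR [ 0.5767 -0.1545  0.3279] [ 0.7574 -0.1209  0.01  ] [ 1.0301 -0.1235  0.01  ]
roofBR [ 0.7025 -0.1669  0.3254] [ 0.9278 -0.1408  0.01  ] [ 1.2072 -0.1391  0.01  ]
botFL [0.6074 0.1328 0.0039] [0.6048 0.1316 0.01  ] [0.6011 0.13   0.01  ]
botFR [ 0.581  -0.1546  0.0182] [ 0.5844 -0.1547  0.01  ] [ 0.5892 -0.1533  0.01  ]
bar [ 0.4668 -0.0755  0.0329] [ 0.4743 -0.073   0.01  ] [ 0.4875 -0.0712  0.01  ]
rnd [ 0.4667 -0.1175  0.036 ] [ 0.4752 -0.1152  0.01  ] [ 0.4901 -0.1143  0.01  ]
sq [ 0.4699 -0.1596  0.0352] [ 0.4782 -0.1588  0.01  ] [ 0.4927 -0.1569  0.01  ]
sm [ 0.4709 -0.2015  0.0372] [ 0.4799 -0.2014  0.01  ] [ 0.4956 -0.2001  0.01  ]
e3 [0.6227 0.4759 0.0165] [0.6256 0.4786 0.01  ] [0.6298 0.4816 0.01  ]
e0 [0.6277 0.3978 0.0221] [0.6333 0.4039 0.01  ] [0.6406 0.4059 0.01  ]
e2 [0.6221 0.3305 0.0211] [0.6271 0.3348 0.01  ] [0.6339 0.3378 0.01  ]
e1 [0.6337 0.2514 0.0205] [0.6386 0.2555 0.01  ] [0.6448 0.2567 0.01  ]
b3 [0.4451 0.4899 0.0198] [0.4481 0.4942 0.01  ] [0.454  0.4988 0.01  ]
b0 [0.4586 0.4124 0.0281] [0.4643 0.4195 0.01  ] [0.4753 0.4272 0.01  ]
b2 [0.453  0.3375 0.0222] [0.4568 0.3434 0.01  ] [0.4637 0.3446 0.01  ]
b1 [0.4664 0.2644 0.0176] [0.4688 0.2666 0.01  ] [0.4733 0.2692 0.01  ]
```

```bash
cat > plan.py <<'E'
from h import *
def down(yaw,th=0):
    # tool x back toward robot, z down; yaw about world z, th = tilt: loop end up, fingers forward (deg)
    return (R.from_euler('z',yaw,degrees=True)*R.from_euler('y',-th,degrees=True)).as_matrix()@np.diag([-1.,1,-1])
def plan(wps,step=40,rot=.13,s=None,start=None):
    s=s or read_state(); p,M=(np.array(s['position']),np.array(s['tcp_rot'])) if start is None else start
    rows=[]
    for w in wps:
        tp,tR=np.array(w[0]),np.array(w[1]); st=w[2] if len(w)>2 else step
        n=int(max(1,np.ceil(np.linalg.norm(tp-p)*1000/st),np.ceil(np.abs(R.from_matrix(M.T@tR).as_rotvec()).max()/rot)))
        p0,r0=p.copy(),R.from_matrix(M); rv=R.from_matrix(M.T@tR).as_rotvec()
        for k in range(1,n+1):
            q=p0+(tp-p0)*k/n; Q=(r0*R.from_rotvec(rv*k/n)).as_matrix()
            d=np.round(M.T@(q-p)*1000).astype(int); t=np.round(R.from_matrix(M.T@Q).as_rotvec(),2)+0.
            rows.append([d.tolist(),t.tolist()])
            p=p+M@d/1000; M=M@R.from_rotvec(t).as_matrix()
        rows.append('--')
    out=[];g=[]
    for r in rows:
        if r=='--':
            if g: out.append(g)
            g=[];continue
        g.append(r)
        if len(g)==5: out.append(g);g=[]
    for g in out: print(str(g).replace(' ','').replace('0.0,','0,').replace('0.0]','0]'))
    print('end',p.round(4)); return p,M
E
python3 - <<'E'
from plan import *
plan([((.45,.36,.23),down(-4))])
E
```

```text
[[[-35,-14,-4],[0,0,-0.06]],[[-33,-17,-5],[0,0,-0.05]],[[-33,-18,-4],[0,0,-0.06]],[[-32,-20,-4],[0,0,-0.05]],[[-30,-22,-5],[0,0,-0.06]]]
[[[-29,-23,-4],[0,0,-0.06]],[[-28,-26,-5],[0,0,-0.05]]]
end [0.4498 0.3597 0.2304]
```

Request:
drive_tool(
  motion=[
    [[-35,-14,-4],[0,0,-0.06]],
    [[-33,-17,-5],[0,0,-0.05]],
    [[-33,-18,-4],[0,0,-0.06]],
    [[-32,-20,-4],[0,0,-0.05]],
    [[-30,-22,-5],[0,0,-0.06]],
  ],
)

```text
time_s: 0.65
position: [0.4018, 0.4159, 0.2218]
tcp_rot: [[-0.984, 0.179, -0.001], [0.179, 0.984, -0.0], [0.001, -0.001, -1.0]]
force: [0.3, 1.1, 0.3]
opening: 1.001
grasp_force: 0.0
```

Request:
drive_tool(
  motion=[
    [[-29,-23,-4],[0,0,-0.06]],
    [[-28,-26,-5],[0,0,-0.05]],
    [[0,0,0],[0,0,0]],
    [[0,0,0],[0,0,0]],
  ],
  gripper=0.6,
)

```text
time_s: 1.05
position: [0.4504, 0.3595, 0.2308]
tcp_rot: [[-0.997, 0.075, -0.001], [0.075, 0.997, 0.0], [0.001, 0.0, -1.0]]
force: [-0.5, -0.0, -0.8]
opening: 0.723
grasp_force: 0.0
```

```bash
python3 - <<'E'
from h import *
s=read_state();print(s['position'],s['time_s']);im=capture('wrist')
np.save('w1.npy',im);np.save('w1s.npy',s,allow_pickle=True)
cv2.imwrite('pics/w1.png',im[:,:,::-1])
E
```

```text
[0.45035686 0.35954832 0.23083074] 1.05
```

View pics/w1.png

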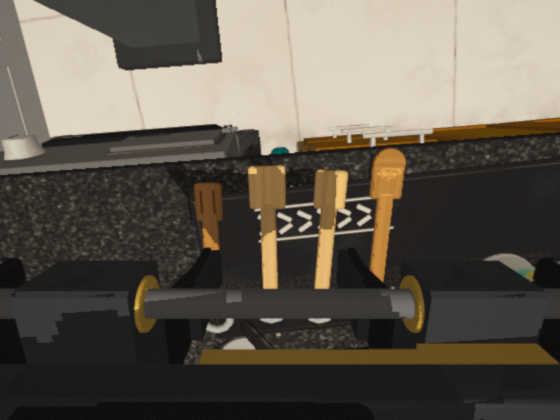

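The wrist picture shows four blades at (208,200), (266,187), (331,190) and (388,170), left to right slotted, wide, straight, round. The fingers hide the loops at row ~315, so I back off 90 mm.

Request:
drive_tool(
  motion=[
    [[30,0,0],[0,0,0]],
    [[30,0,0],[0,0,0]],
    [[30,0,0],[0,0,0]],
    [[0,0,0],[0,0,0]],
    [[0,0,0],[0,0,0]],
  ],
)

```text
time_s: 1.6
position: [0.3592, 0.3677, 0.2311]
tcp_rot: [[-0.998, 0.07, 0.0], [0.07, 0.998, 0.0], [-0.0, 0.0, -1.0]]
force: [1.3, 0.6, -0.1]
opening: 0.601
grasp_force: 0.0
```

```bash
python3 - <<'E'
from h import *
s=read_state();C=cam('wrist',s);im=capture('wrist')
np.save('w2.npy',im);cv2.imwrite('pics/w2.png',im[:,:,::-1])
hsv=cv2.cvtColor(im,cv2.COLOR_RGB2HSV)
m=cv2.inRange(hsv,(8,90,60),(30,255,255));m[320:]=0
m=cv2.morphologyEx(m,cv2.MORPH_OPEN,np.ones((3,3)))
for c in cv2.findContours(m,cv2.RETR_EXTERNAL,cv2.CHAIN_APPROX_NONE)[0]:
    if cv2.contourArea(c)<400: continue
    x,y,w,h=cv2.boundingRect(c)
    P=np.array([plane(C,u,v,.015) for [[u,v]] in c]);
    r=cv2.minAreaRect((P[:,:2]*1000).astype(np.float32))
    print((x,y,w,h),np.round(r[0],1),np.round(r[1],1),round(r[2],1))
E
```

```text
(155, 275, 22, 45) [510.1 196.6] [23.3 73.7] 63.9
(310, 238, 34, 52) [474.6 421.7] [42.6 75.7] 83.5
(248, 234, 37, 56) [466.4 342.8] [48.1 80.4] 86.0
(362, 219, 42, 101) [492.7 498.2] [154.8  49.3] 6.6
(297, 144, 263, 71) [370.2 554.7] [ 68.1 327.8] 0.3
```

View pics/w2.png

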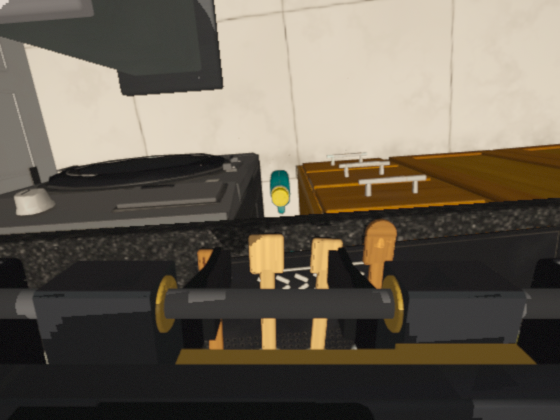

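Moving back pushed things down behind the fingers (blades are now at rows ~250). Image down is forward, so I go forward instead.

Request:
drive_tool(
  motion=[
    [[-40,0,0],[0,0,0]],
    [[-40,0,0],[0,0,0]],
    [[-40,0,0],[0,0,0]],
    [[-40,0,0],[0,0,0]],
    [[-30,0,0],[0,0,0]],
  ],
)

```text
time_s: 2.15
position: [0.5538, 0.3525, 0.2306]
tcp_rot: [[-0.997, 0.074, 0.002], [0.074, 0.997, 0.0], [-0.002, 0.001, -1.0]]
force: [-0.7, -0.0, 0.1]
opening: 0.599
grasp_force: 0.0
```

Request:
drive_tool(
  motion=[
    [[0,0,0],[0,0,0]],
    [[0,0,0],[0,0,0]],
  ],
)

```text
time_s: 2.35
position: [0.5506, 0.3525, 0.2301]
tcp_rot: [[-0.997, 0.074, -0.001], [0.074, 0.997, -0.0], [0.001, -0.0, -1.0]]
force: [-0.6, -0.5, -0.1]
opening: 0.598
grasp_force: 0.0
```

```bash
python3 - <<'E'
from h import *
s=read_state();C=cam('wrist',s);im=capture('wrist')
cv2.imwrite('pics/w3.png',im[:,:,::-1]); print(s['position'])
hsv=cv2.cvtColor(im,cv2.COLOR_RGB2HSV)
m=cv2.inRange(hsv,(8,90,60),(30,255,255));m[285:]=0
m=cv2.morphologyEx(m,cv2.MORPH_OPEN,np.ones((3,3)))
for c in cv2.findContours(m,cv2.RETR_EXTERNAL,cv2.CHAIN_APPROX_NONE)[0]:
    if cv2.contourArea(c)<400: continue
    x,y,w,h=cv2.boundingRect(c)
    P=np.array([plane(C,u,v,.015) for [[u,v]] in c]);
    r=cv2.minAreaRect((P[:,:2]*1000).astype(np.float32))
    print((x,y,w,h),np.round(r[0],1),np.round(r[1],1),round(r[2],1))
g=((hsv[:,:,1]<60)&(hsv[:,:,2]>110)).astype(np.uint8)*255
for c in cv2.findContours(g,cv2.RETR_EXTERNAL,cv2.CHAIN_APPROX_NONE)[0]:
    if cv2.contourArea(c)<300: continue
    P=np.array([plane(C,u,v,.012)[:2]*1000 for [[u,v]] in c]).astype(np.float32)
    print('L',cv2.boundingRect(c),np.round(cv2.minEnclosingCircle(P)[0],1),round(cv2.minEnclosingCircle(P)[1],1))
E
```

```text
[0.55062425 0.35246566 0.23011078]
(187, 98, 32, 142) [531.7 264.1] [ 34.8 174.3] 86.7
(315, 82, 39, 146) [526.3 415.9] [ 42.3 174.7] 83.7
(245, 77, 42, 151) [517.7 339.2] [ 47.7 180. ] 86.1
(373, 58, 43, 160) [511.9 486.7] [ 41.8 186.6] 83.7
L (204, 318, 73, 31) [768.3 278.2] 57.2
L (230, 276, 35, 13) [693.1 297.5] 23.5
L (0, 232, 124, 56) [614.2  55.5] 84.3
L (252, 228, 37, 31) [628.7 334. ] 24.8
L (304, 227, 37, 32) [634.  403.2] 24.8
L (361, 216, 38, 34) [625.9 478.4] 24.7
L (478, 181, 71, 38) [600.1 647.1] 44.7
L (0, 0, 560, 91) [420.3 356.9] 319.0
```

View pics/w3.png

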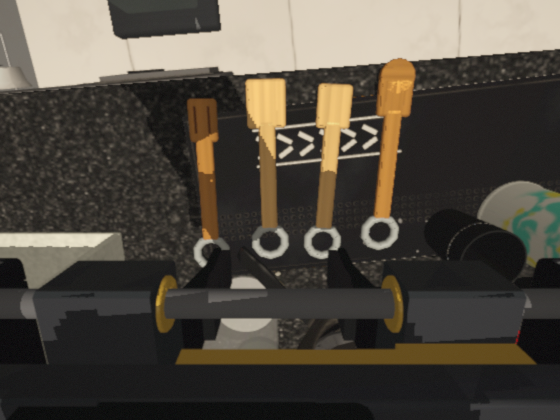

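Widths (34.8, 47.7, 42.3, 41.8) and loop radii (24.8) match what is given. From the left the spatulas are 1, 2, 0, 3. Next I look into the cabinet for the hooks.

```bash
python3 - <<'E'
from plan import *
plan([((.46,.0,.32),down(-5,72))])
E
```

```text
[[[6,-36,-9],[0,-0.13,0]],[[6,-36,-10],[0,-0.12,0]],[[3,-36,-10],[0,-0.13,0]],[[3,-35,-11],[0,-0.12,0]],[[1,-36,-10],[0.01,-0.13,0]]]
[[[0,-36,-11],[0,-0.12,0.01]],[[-1,-36,-11],[0,-0.13,0]],[[-4,-36,-10],[0,-0.13,0]],[[-4,-36,-10],[0,-0.12,0]],[[-5,-36,-9],[0,-0.13,0]]]
end [ 4.596e-01 -1.000e-04  3.198e-01]
```

Request:
drive_tool(
  motion=[
    [[6,-36,-9],[0,-0.13,0]],
    [[6,-36,-10],[0,-0.12,0]],
    [[3,-36,-10],[0,-0.13,0]],
    [[3,-35,-11],[0,-0.12,0]],
    [[1,-36,-10],[0.01,-0.13,0]],
  ],
)

```text
time_s: 2.9
position: [0.5039, 0.1765, 0.2771]
tcp_rot: [[-0.802, 0.076, 0.592], [0.057, 0.997, -0.051], [-0.594, -0.007, -0.804]]
force: [0.9, -1.9, 0.3]
opening: 0.602
grasp_force: 0.0
```

Request:
drive_tool(
  motion=[
    [[0,-36,-11],[0,-0.12,0.01]],
    [[-1,-36,-11],[0,-0.13,0]],
    [[-4,-36,-10],[0,-0.13,0]],
    [[-4,-36,-10],[0,-0.12,0]],
    [[-5,-36,-9],[0,-0.13,0]],
  ],
)

```text
time_s: 3.4
position: [0.4819, 0.0493, 0.3713]
tcp_rot: [[-0.542, 0.115, 0.833], [0.044, 0.993, -0.108], [-0.839, -0.022, -0.543]]
force: [8.9, 36.8, 3.9]
opening: 0.6
grasp_force: 0.0
```

Request:
drive_tool(
  motion=[
    [[0,0,0],[0,0,0]],
    [[0,0,0],[0,0,0]],
  ],
)

```text
time_s: 3.6
position: [0.4824, 0.0487, 0.3729]
tcp_rot: [[-0.539, 0.116, 0.834], [0.043, 0.993, -0.11], [-0.841, -0.023, -0.54]]
force: [-0.0, 0.5, -0.1]
opening: 0.601
grasp_force: 0.0
```

```bash
python3 - <<'E'
from h import *
s=read_state();C=cam('wrist',s);im=capture('wrist')
import pickle;pickle.dump((C,im),open('w4.pkl','wb'))
cv2.imwrite('pics/w4.png',im[:,:,::-1]); print(s['position'],s['joint_positions'])
E
```

```text
[0.48238123 0.04869088 0.37290009] [-7.45017220e+00 -7.02359937e+00  1.29729931e+02 -8.19377267e+01
  3.04762914e-02 -9.59991785e+00]
```

View pics/w4.png

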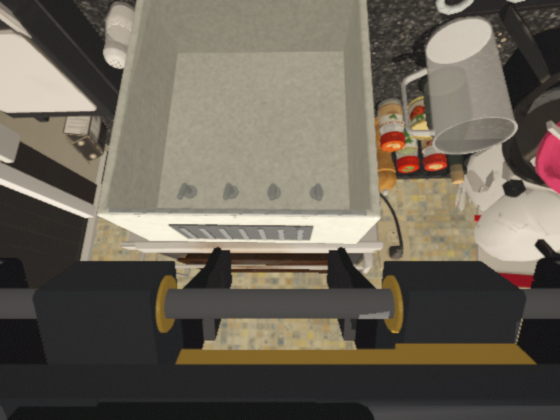

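Joints 4 and 5 sit at their limits (-82, 0), so a forward tilt of about 57° is too much for the arm here. The picture shows the four hooks at about (186,190), (231,190), (274,190) and (318,191). I measure them from this frame.

```bash
python3 - <<'E'
from h import *
import pickle
C,im=pickle.load(open('w4.pkl','rb'))
g=cv2.cvtColor(im,cv2.COLOR_RGB2GRAY)
sub=g[176:206,170:335].astype(int); 
m=(g<cv2.medianBlur(g,31).astype(int)-25).astype(np.uint8)*255; m[:176]=0;m[204:]=0;m[:,:172]=0;m[:,332:]=0
T=[]
for c in cv2.findContours(m,cv2.RETR_EXTERNAL,cv2.CHAIN_APPROX_NONE)[0]:
    if cv2.contourArea(c)<15: continue
    c=c[:,0]; print(cv2.boundingRect(c),cv2.contourArea(c),'low',c[c[:,1].argmax()],'up',c[c[:,1].argmin()])
print(sub[::2,2:40:2])
# predicted with guess
o=np.array([.658,-.018]);y=np.radians(-5.6);X=np.array([np.cos(y),np.sin(y)]);Y=np.array([-X[1],X[0]])
for hy in(.09,.03,-.03,-.09):
    f=lambda x,z:np.round(proj(C,np.r_[o+X*x+Y*hy,z]),1)
    print('tip',f(.018,.270),'bend',f(.03,.25),'root',f(.055,.25))
for a in [(-.065,.145,.32),(-.065,-.145,.32),(-.065,.135,.31),(-.065,-.135,.31),(.055,.135,.008),(.055,-.135,.008)]: print(a,np.round(proj(C,np.r_[o+X*a[0]+Y*a[1],a[2]]),1))
E
```

```text
(310, 184, 13, 17) 135.5 low [318 200] up [316 184]
(268, 184, 12, 16) 127.0 low [270 199] up [271 184]
(224, 183, 15, 17) 144.0 low [225 199] up [228 183]
(178, 183, 19, 16) 172.0 low [179 198] up [184 183]
[[156 155 155 153 154 158 157 155 155 155 155 155 155 155 156 155 154 157
  154]
 [156 155 156 155 153 156 155 152 153 154 153 156 156 155 155 156 157 157
  153]
 [156 158 155 153 153 153 153 150 150 154 155 156 155 154 153 156 156 154
  154]
 [155 153 155 154 153 151 143 146 149 157 157 153 154 154 154 154 154 154
  153]
 [154 156 156 154 154 127 117 120 143 148 151 153 152 152 151 154 153 155
  154]
 [156 160 159 153 145 119 116 108 109 122 125 138 152 154 154 154 151 151
  152]
 [155 156 154 151 128 117 115 107 106 108 122 126 141 155 156 155 152 155
  155]
 [155 152 152 145 118 116 111 108 108 106 116 125 128 156 158 156 152 154
  157]
 [149 152 154 136 118 115 111 117 110 111 120 124 128 154 156 158 154 155
  159]
 [151 153 151 124 118 113 114 124 123 123 123 122 135 154 158 159 155 156
  159]
 [154 153 143 125 125 118 136 125 125 124 120 133 153 157 159 159 155 156
  157]
 [154 151 151 127 120 136 156 150 138 134 146 155 157 158 160 158 153 155
  154]
 [156 156 156 154 150 154 156 157 158 155 155 157 156 157 157 156 154 153
  154]
 [154 156 155 153 152 153 153 155 157 155 154 156 158 157 159 156 153 153
  155]
 [153 154 153 150 152 154 154 154 154 152 152 156 156 157 158 155 155 154
  155]]
tip [315.4 198.4] bend [314.4 187.2] root [312.9 193.5]
tip [268.7 197.7] bend [269.6 186.5] root [270.4 192.8]
tip [222.3 196.9] bend [225.  185.8] root [228.1 192.2]
tip [176.3 196.2] bend [180.8 185.1] root [186.1 191.5]
(-0.065, 0.145, 0.32) [378.8 219.9]
(-0.065, -0.145, 0.32) [ 90.7 214.9]
(-0.065, 0.135, 0.31) [368.1 210.1]
(-0.065, -0.135, 0.31) [102.2 205.7]
(0.055, 0.135, 0.008) [339.9  52.7]
(0.055, -0.135, 0.008) [174.   51.7]
```

```bash
python3 - <<'E'
from plan import *
plan([((.46,.08,.35),down(-5,25))])
E
```

```text
[[[6,6,-2],[-0.01,0.11,0]],[[7,5,-1],[0,0.11,0]],[[7,6,-1],[-0.01,0.12,0]],[[7,6,0],[-0.01,0.11,0]],[[6,5,2],[0,0.11,0]]]
end [0.4605 0.0798 0.3498]
```

Request:
drive_tool(
  motion=[
    [[6,6,-2],[-0.01,0.11,0]],
    [[7,5,-1],[0,0.11,0]],
    [[7,6,-1],[-0.01,0.12,0]],
    [[7,6,0],[-0.01,0.11,0]],
    [[6,5,2],[0,0.11,0]],
  ],
)

```text
time_s: 4.15
position: [0.4824, 0.0299, 0.3686]
tcp_rot: [[-0.696, 0.186, 0.694], [0.081, 0.98, -0.182], [-0.714, -0.071, -0.697]]
force: [0.7, -1.4, -0.2]
opening: 0.601
grasp_force: 0.0
```

```bash
python3 - <<'E'
from plan import *
s=read_state();print(s['position'],s['tcp_rot'].round(3),s['joint_positions'].round(1))
o=np.array([.5147,.2651]);e=np.array([.6395,.2579])
plan([((.40,.26,.25),down(-3.3,-20)),])
E
```

```text
[0.48243569 0.02988965 0.36861497] [[-0.696  0.186  0.694]
 [ 0.081  0.98  -0.182]
 [-0.714 -0.071 -0.697]] [ -4.9  -6.5 120.1 -19.   22.1 -71.1]
[[[18,24,-2],[-0.01,0.13,-0.01]],[[17,25,1],[-0.01,0.12,-0.02]],[[17,25,3],[-0.01,0.13,-0.01]],[[17,24,5],[-0.02,0.13,-0.01]],[[15,25,8],[-0.01,0.12,-0.02]]]
[[[13,26,10],[-0.01,0.13,-0.01]],[[12,25,12],[-0.01,0.13,-0.01]],[[10,25,14],[-0.01,0.12,-0.01]],[[8,25,14],[-0.01,0.13,-0.02]]]
end [0.3996 0.2602 0.2505]
```

```bash
python3 - <<'E'
from plan import *
plan([((.5087,.2654,.07),down(-3.3,-15)),((.5087,.2654,.009),down(-3.3,-15),20)])
E
```

```text
[[[21,26,18],[-0.01,0.11,-0.01]],[[19,25,21],[-0.01,0.1,-0.01]],[[17,26,23],[-0.01,0.11,-0.01]],[[13,26,25],[-0.01,0.1,-0.02]],[[11,25,26],[-0.01,0.11,-0.01]]]
[[[7,25,28],[-0.01,0.1,-0.01]],[[5,26,28],[-0.02,0.11,-0.01]],[[1,24,29],[-0.01,0.1,-0.01]],[[-2,25,29],[-0.01,0.11,-0.01]],[[-6,24,29],[-0.01,0.1,-0.01]]]
[[[-4,0,15],[0,0,0]],[[-4,0,15],[0,0,0]],[[-4,0,14],[0,0,0]],[[-4,-1,15],[0,0,0]]]
end [0.5089 0.265  0.0093]
```

Request:
drive_tool(
  motion=[
    [[21,26,18],[-0.01,0.11,-0.01]],
    [[19,25,21],[-0.01,0.1,-0.01]],
    [[17,26,23],[-0.01,0.11,-0.01]],
    [[13,26,25],[-0.01,0.1,-0.02]],
    [[11,25,26],[-0.01,0.11,-0.01]],
  ],
)

```text
time_s: 4.65
position: [0.4991, 0.1481, 0.2204]
tcp_rot: [[-0.96, 0.11, 0.256], [0.091, 0.992, -0.085], [-0.263, -0.059, -0.963]]
force: [0.1, -0.4, 0.4]
opening: 0.596
grasp_force: 0.0
```

Request:
drive_tool(
  motion=[
    [[7,25,28],[-0.01,0.1,-0.01]],
    [[5,26,28],[-0.02,0.11,-0.01]],
    [[1,24,29],[-0.01,0.1,-0.01]],
    [[-2,25,29],[-0.01,0.11,-0.01]],
    [[-6,24,29],[-0.01,0.1,-0.01]],
  ],
)

```text
time_s: 5.15
position: [0.5141, 0.2658, 0.0707]
tcp_rot: [[-0.966, 0.06, -0.251], [0.058, 0.998, 0.016], [0.251, 0.0, -0.968]]
force: [-0.4, 0.4, 0.1]
opening: 0.598
grasp_force: 0.0
```

Request:
drive_tool(
  motion=[
    [[0,0,0],[0,0,0]],
    [[0,0,0],[0,0,0]],
  ],
)

```text
time_s: 5.35
position: [0.5126, 0.2637, 0.07]
tcp_rot: [[-0.966, 0.061, -0.251], [0.06, 0.998, 0.013], [0.252, -0.002, -0.968]]
force: [-0.3, -0.4, 0.2]
opening: 0.601
grasp_force: 0.0
```

```bash
python3 - <<'E'
from plan import *
s=read_state();print(s['position'],s['tcp_rot'].round(3),s['joint_positions'].round(1))
plan([((.5087,.2654,.009),down(-3.3,-15),20)])
E
```

```text
[0.51263118 0.26367601 0.07003894] [[-0.966  0.061 -0.251]
 [ 0.06   0.998  0.013]
 [ 0.252 -0.002 -0.968]] [ 13.7  41.9  84.6   4.5  67.6 -75. ]
[[[-3,0,15],[0,0,0]],[[-3,1,15],[0,0,0]],[[-3,0,15],[0,0.01,0]],[[-3,1,15],[0,0,0]]]
end [0.5091 0.2658 0.009 ]
```

Request:
drive_tool(
  motion=[
    [[-3,0,15],[0,0,0]],
    [[-3,1,15],[0,0,0]],
    [[-3,0,15],[0,0.01,0]],
    [[-3,1,15],[0,0,0]],
    [[0,0,0],[0,0,0]],
  ],
)

```text
time_s: 5.85
position: [0.51, 0.2636, 0.0109]
tcp_rot: [[-0.964, 0.066, -0.258], [0.064, 0.998, 0.016], [0.259, -0.001, -0.966]]
force: [-0.7, -0.1, -0.3]
opening: 0.601
grasp_force: 0.0
```

Request:
drive_tool(
  motion=[
    [[0,0,0],[0,0,0]],
    [[0,0,0],[0,0,0]],
    [[0,0,0],[0,0,0]],
    [[0,0,0],[0,0,0]],
    [[0,0,0],[0,0,0]],
  ],
  gripper=0.1,
)

```text
time_s: 6.35
position: [0.5121, 0.2643, 0.0131]
tcp_rot: [[-0.965, 0.066, -0.254], [0.063, 0.998, 0.017], [0.255, 0.001, -0.967]]
force: [-0.4, 0.2, 0.2]
opening: 0.234
grasp_force: 0.0
```

Request:
drive_tool(
  motion=[
    [[0,0,0],[0,0,0]],
    [[0,0,0],[0,0,0]],
    [[0,0,0],[0,0,0]],
  ],
)

```text
time_s: 6.65
position: [0.5118, 0.2643, 0.0127]
tcp_rot: [[-0.965, 0.066, -0.255], [0.063, 0.998, 0.017], [0.255, 0.0, -0.967]]
force: [-0.8, 0.2, -0.2]
opening: 0.108
grasp_force: 0.0
```

```bash
python3 - <<'E'
from plan import *
s=read_state();print(s['position'],s['tcp_rot'].round(3),s['joint_positions'].round(1),s['opening'],s['grasp_force'],s['force'].round(1))
plan([((.49,.2654,.15),down(-3.3,-15),35)])
E
```

```text
[0.51184752 0.26426066 0.01274615] [[-0.965  0.066 -0.255]
 [ 0.063  0.998  0.017]
 [ 0.255  0.    -0.967]] [ 13.6  46.6  85.8   5.   61.8 -75.5] 0.10819732833939112 0.0 [-0.8  0.2 -0.2]
[[[14,0,-32],[0,0,0]],[[14,0,-32],[0,0,0]],[[14,0,-31],[0,0,-0.01]],[[14,0,-32],[0,0,0]]]
end [0.4902 0.2655 0.1498]
```

The grip closed on nothing, so I open, rise and check whether the spatula moved.

Request:
drive_tool(
  motion=[
    [[0,0,0],[0,0,0]],
    [[0,0,0],[0,0,0]],
    [[0,0,0],[0,0,0]],
    [[0,0,0],[0,0,0]],
    [[0,0,0],[0,0,0]],
  ],
  gripper=0.6,
)

```text
time_s: 7.15
position: [0.5119, 0.2643, 0.0127]
tcp_rot: [[-0.965, 0.066, -0.255], [0.063, 0.998, 0.017], [0.255, 0.0, -0.967]]
force: [0.2, 0.1, -0.5]
opening: 0.477
grasp_force: 0.0
```

Request:
drive_tool(
  motion=[
    [[0,0,-40],[0,0,0]],
    [[0,0,-40],[0,0,0]],
    [[0,0,-40],[0,-0.1,0]],
    [[-20,0,-40],[0,-0.15,0]],
    [[-40,0,-20],[0,0,0]],
  ],
)

```text
time_s: 7.65
position: [0.6006, 0.2585, 0.187]
tcp_rot: [[-0.998, 0.062, -0.014], [0.062, 0.998, -0.0], [0.014, -0.001, -1.0]]
force: [1.8, 0.3, -0.7]
opening: 0.6
grasp_force: 0.0
```

Request:
drive_tool(
  motion=[
    [[0,0,0],[0,0,0]],
    [[0,0,0],[0,0,0]],
  ],
)

```text
time_s: 7.85
position: [0.6092, 0.2577, 0.1855]
tcp_rot: [[-0.998, 0.066, -0.007], [0.066, 0.998, 0.001], [0.007, 0.001, -1.0]]
force: [-0.0, 0.4, 0.1]
opening: 0.603
grasp_force: 0.0
```

```bash
cat > look.py <<'E'
from h import *
import sys
s=read_state();C=cam('wrist',s);im=capture('wrist')
cv2.imwrite('pics/%s.png'%sys.argv[1],im[:,:,::-1]); print(s['position'],s['tcp_rot'][:,2],s['time_s'])
hsv=cv2.cvtColor(im,cv2.COLOR_RGB2HSV)
m=cv2.inRange(hsv,(8,90,60),(30,255,255));m[285:]=0
m=cv2.morphologyEx(m,cv2.MORPH_OPEN,np.ones((3,3)))
for c in cv2.findContours(m,cv2.RETR_EXTERNAL,cv2.CHAIN_APPROX_NONE)[0]:
    if cv2.contourArea(c)<400: continue
    P=np.array([plane(C,u,v,.015) for [[u,v]] in c]);
    r=cv2.minAreaRect((P[:,:2]*1000).astype(np.float32))
    print(cv2.boundingRect(c),np.round(r[0],1),np.round(r[1],1),round(r[2],1))
g=((hsv[:,:,1]<60)&(hsv[:,:,2]>110)).astype(np.uint8)*255
for c in cv2.findContours(g,cv2.RETR_EXTERNAL,cv2.CHAIN_APPROX_NONE)[0]:
    P=np.array([plane(C,u,v,.012)[:2]*1000 for [[u,v]] in c]).astype(np.float32)
    q,r=cv2.minEnclosingCircle(P)
    if 20<r<30: print('L',cv2.boundingRect(c),np.round(q,1),round(r,1))
E
python3 look.py w5
```

```text
[0.60921153 0.25769405 0.18553014] [-0.00674785  0.00140131 -0.99997625] 7.85
(261, 26, 36, 174) [531.7 263.2] [ 34.6 173.2] 87.1
(402, 8, 59, 179) [526.8 414.2] [ 42.4 173.9] 83.7
(330, 1, 52, 185) [518.2 338.9] [ 47.9 178.5] 86.9
(469, 0, 68, 176) [521.7 487. ] [ 44.3 168.2] 85.9
L (239, 318, 28, 31) [792.6 212. ] 28.1
L (231, 297, 48, 7) [745.  218.2] 29.5
L (259, 199, 39, 37) [638.8 255.1] 23.0
L (387, 184, 44, 41) [633.7 402.5] 25.0
L (328, 184, 41, 39) [628.3 335.5] 23.9
L (452, 173, 47, 41) [626.6 477.1] 25.9
L (362, 103, 53, 9) [528.2 377.1] 27.1
L (435, 96, 49, 8) [525.5 450.6] 24.7
L (364, 58, 48, 10) [485.  375.5] 23.6
```

Nothing moved; the grip was simply too shallow. I fit the arm's kinematics quickly so I can choose a reachable tilt for hanging.

```bash
cat > kin.py <<'E'
from plan import *
from scipy.optimize import least_squares
Z=lambda a:R.from_euler('z',a,degrees=True).as_matrix()
Yr=lambda a:R.from_euler('y',a,degrees=True).as_matrix()
def fk(q,p):
    lat,d1,a1,a2,a3,eo,L=p
    A=Yr(q[1]);B=Yr(q[1]+q[2]);W=B@Z(q[3])@Yr(q[4])
    pos=np.array([a1,lat,d1])+A@[0,0,a2]+B@[eo,0,a3]+W@[0,0,L]
    M=Z(q[0]);return M@pos, M@W@Z(q[5])
D=[([53.256,30.224,82.088,0,67.689,-10.227],[.2785,.5586,.1991]),
([-4.9,-6.5,120.1,-19,22.1,-71.1],[.48244,.02989,.36861]),
([13.7,41.9,84.6,4.5,67.6,-75],[.51263,.26368,.07004]),
([13.6,46.6,85.8,5,61.8,-75.5],[.51185,.26426,.01275]),
([-7.45,-7.0236,129.73,-81.94,.0305,-9.6],[.48238,.04869,.3729])]
s=read_state();D.append((list(s['joint_positions']),list(s['position'])))
f=least_squares(lambda p:np.concatenate([fk(q,p)[0]-x for q,x in D]),[.11,.11,0,.6,.33,0,.32])
P=f.x
def ik(pos,M,q0):
    # M: tool rot
    T=fk(s['joint_positions'],P)[1].T@s['tcp_rot']
    g=lambda q:np.r_[(fk(q,P)[0]-pos)*1000,R.from_matrix((fk(q,P)[1]@T).T@M).as_rotvec(degrees=True)]
    lo=[-176,-43.2,12.5,-82,0,-163];hi=[176,126,139.9,262,151,163]
    r=least_squares(g,np.clip(q0,np.array(lo)+.1,np.array(hi)-.1),bounds=(lo,hi));return r.x,np.abs(r.fun).max()
O=np.array([.660,-.015]);YAW=-5.6
def dry(x,y,z):
    c=np.radians(YAW);X=np.array([np.cos(c),np.sin(c)]);return np.r_[O+X*x+np.array([-X[1],X[0]])*y,z]
if __name__=='__main__':
    print(P.round(4),np.abs(f.fun).max())
    for hy in(.09,.03,-.03,-.09):
        for th in(20,30,40):
            for sl in (th,th+15):
                a=np.radians(sl);H=dry(.04-.146*np.cos(a),hy,.254-.146*np.sin(a))
                q,e=ik(H,down(YAW,th),[5,20,110,0,25,-80]);print(hy,th,sl,q.round(0),round(e,2))
E
python3 kin.py
```

```text
[0.1111 0.2731 0.001  0.5883 0.3899 0.1139 0.3283] 0.0006210116480233618
0.09 20 20 [ -2.  20. 105.  -2.  36. -85.] 0.0
0.09 20 35 [ -2.  24. 105.  -2.  32. -85.] 0.0
0.09 30 30 [ -2.  22. 113.  -7.  16. -80.] 0.0
0.09 30 45 [ -2.  26. 112.  -9.  12. -78.] 0.0
0.09 40 40 [ -3.  25. 118. -41.   0. -47.] 3.29
0.09 40 55 [ -2.  30. 114. -82.   2.  -5.] 4.21
0.03 20 20 [-10.  19. 107.   2.  35. -96.] 0.0
0.03 20 35 [-10.  23. 106.   3.  31. -96.] 0.0
0.03 30 30 [ -10.   21.  115.    9.   15. -102.] 0.0
0.03 30 45 [ -10.   25.  114.   11.   11. -104.] 0.0
0.03 40 40 [  -9.   25.  119.   70.    1. -163.] 3.96
0.03 40 55 [  -9.   29.  116.   70.    1. -163.] 4.83
-0.03 20 20 [ -17.   18.  107.    7.   35. -107.] 0.0
-0.03 20 35 [ -17.   23.  107.    8.   31. -107.] 0.0
-0.03 30 30 [ -19.   20.  116.   24.   16. -125.] 0.0
-0.03 30 45 [ -18.   25.  114.   29.   13. -130.] 0.0
-0.03 40 40 [ -18.   24.  119.   64.    6. -163.] 5.28
-0.03 40 55 [ -17.   29.  116.   64.    5. -163.] 6.07
-0.09 20 20 [ -25.   18.  107.   11.   36. -117.] 0.0
-0.09 20 35 [ -24.   23.  107.   12.   32. -118.] 0.0
-0.09 30 30 [ -27.   20.  116.   34.   19. -142.] 0.0
-0.09 30 45 [ -26.   25.  114.   40.   16. -147.] 0.0
-0.09 40 40 [ -26.   24.  118.   57.   11. -163.] 6.52
-0.09 40 55 [ -24.   28.  115.   58.   10. -163.] 7.19
```

```bash
cat > hang.py <<'E'
from kin import *
SP={1:((.5145,.2643),(.6393,.2560)),2:((.5037,.3420),(.6285,.3347)),0:((.5096,.4165),(.6338,.4028)),3:((.5022,.4910),(.6263,.4778))}
HY={1:-.09,2:-.03,0:.03,3:.09}
TH0=-15
def pick(i,dx=-.006):
    o,e=map(np.array,SP[i]);d=(e-o)/np.linalg.norm(e-o);g=o+d*dx
    return g,np.degrees(np.arctan2(d[1],d[0]))
def hangpose(i,ex,ez,th,et):
    M=down(YAW,th);return dry(ex,HY[i],ez)-M@et,M
E
python3 - <<'E'
from hang import *
g,y=pick(1);print(g,y)
plan([(np.r_[g,.06],down(y,-15)),(np.r_[g,.007],down(y,-15),20)])
et=down(0,-15).T@np.array([.131,0,.0015]);print(et)
q=[-20,20,110,20,25,-110]
for i in(1,3):
  for ex,ez,th in[(-.11,.276,10),(-.11,.276,20),(-.08,.276,25),(-.05,.276,28),(.0,.276,28),(.02,.276,28),(.029,.246,28),(.035,.242,28)]:
    p,M=hangpose(i,ex,ez,th,et);q,e=ik(p,M,q if i==1 else [0,20,108,0,25,-85]);print(i,ex,ez,th,p.round(3),q.round(0),round(e,2))
E
```

```text
[0.50851323 0.26469816] -3.8049333495761615
[[[25,0,31],[0,0.06,0]],[[22,0,33],[0,0.07,0]],[[21,0,34],[0,0.06,0]],[[18,0,36],[0,0.06,0]]]
[[[-5,0,17],[0,0,0]],[[-4,0,17],[0,0,0]],[[-5,0,17],[0,0,0]]]
end [0.5086 0.2642 0.0068]
[-0.12614805  0.         -0.03535418]
1 -0.11 0.276 10 [ 0.424 -0.082  0.219] [ -29.    9.  114.    5.   47. -117.] 0.0
1 -0.11 0.276 20 [ 0.436 -0.083  0.2  ] [ -32.   10.  122.   17.   31. -130.] 0.0
1 -0.08 0.276 25 [ 0.473 -0.087  0.191] [ -31.   13.  123.   27.   24. -138.] 0.0
1 -0.05 0.276 28 [ 0.507 -0.09   0.186] [ -30.   16.  121.   34.   20. -144.] 0.0
1 0.0 0.276 28 [ 0.557 -0.095  0.186] [ -27.   19.  115.   27.   22. -135.] 0.0
1 0.02 0.276 28 [ 0.577 -0.097  0.186] [ -26.   21.  112.   25.   23. -131.] 0.0
1 0.029 0.246 28 [ 0.586 -0.098  0.156] [ -25.   24.  113.   30.   19. -136.] 0.0
1 0.035 0.242 28 [ 0.592 -0.099  0.152] [ -25.   25.  112.   30.   18. -136.] 0.0
3 -0.11 0.276 10 [0.442 0.097 0.219] [ -1.  11. 112.  -1.  47. -85.] 0.0
3 -0.11 0.276 20 [0.453 0.096 0.2  ] [ -1.  12. 119.  -3.  29. -82.] 0.0
3 -0.08 0.276 25 [0.49  0.092 0.191] [ -1.  15. 120.  -6.  21. -81.] 0.0
3 -0.05 0.276 28 [0.525 0.089 0.186] [ -1.  18. 118.  -7.  17. -79.] 0.0
3 0.0 0.276 28 [0.574 0.084 0.186] [ -2.  21. 112.  -6.  19. -81.] 0.0
3 0.02 0.276 28 [0.594 0.082 0.186] [ -2.  22. 110.  -5.  21. -82.] 0.0
3 0.029 0.246 28 [0.603 0.081 0.156] [ -2.  26. 110.  -6.  17. -81.] 0.0
3 0.035 0.242 28 [0.609 0.08  0.152] [ -2.  26. 109.  -6.  16. -81.] 0.0
```

Request:
drive_tool(
  motion=[
    [[25,0,31],[0,0.06,0]],
    [[22,0,33],[0,0.07,0]],
    [[21,0,34],[0,0.06,0]],
    [[18,0,36],[0,0.06,0]],
    [[0,0,0],[0,0,0]],
  ],
)

```text
time_s: 8.4
position: [0.5019, 0.2632, 0.0549]
tcp_rot: [[-0.961, 0.065, -0.27], [0.064, 0.998, 0.013], [0.27, -0.004, -0.963]]
force: [-0.2, -0.1, -0.2]
opening: 0.604
grasp_force: 0.0
```

Request:
drive_tool(
  motion=[
    [[-5,0,17],[0,0,0]],
    [[-4,0,17],[0,0,0]],
    [[-5,0,17],[0,0,0]],
    [[0,0,0],[0,0,0]],
    [[0,0,0],[0,0,0]],
  ],
)

```text
time_s: 8.9
position: [0.5098, 0.2645, 0.0074]
tcp_rot: [[-0.965, 0.066, -0.255], [0.063, 0.998, 0.017], [0.255, 0.0, -0.967]]
force: [0.0, -1.5, 0.5]
opening: 0.598
grasp_force: 0.0
```

Depth is 7.4 mm, tilt -14.8°. Closing now.

Request:
drive_tool(
  motion=[
    [[0,0,0],[0,0,0]],
    [[0,0,0],[0,0,0]],
    [[0,0,0],[0,0,0]],
    [[0,0,0],[0,0,0]],
    [[0,0,0],[0,0,0]],
  ],
  gripper=0.0,
)

```text
time_s: 9.4
position: [0.5097, 0.2645, 0.0074]
tcp_rot: [[-0.965, 0.066, -0.254], [0.063, 0.998, 0.017], [0.255, 0.001, -0.967]]
force: [0.4, 0.7, -0.2]
opening: 0.232
grasp_force: 0.0
```

Request:
drive_tool(
  motion=[
    [[0,0,0],[0,0,0]],
    [[0,0,0],[0,0,0]],
  ],
)

```text
time_s: 9.6
position: [0.5095, 0.2644, 0.0071]
tcp_rot: [[-0.965, 0.066, -0.255], [0.063, 0.998, 0.017], [0.255, 0.0, -0.967]]
force: [-0.8, 0.1, -0.0]
opening: 0.059
grasp_force: 0.0
```

```bash
python3 - <<'E'
from hang import *
s=read_state();print(s['position'],s['opening'],s['grasp_force'])
o,e=map(np.array,SP[1]);d=(e-o)/np.linalg.norm(e-o)
off=(e-s['position'][:2])@d; rel=np.r_[d*off,.010-s['position'][2]];et=s['tcp_rot'].T@rel;et[1]=0;print(et.round(4))
plan([((.48,.2654,.14),s['tcp_rot'],35),(hangpose(1,-.12,.276,10,et)),(hangpose(1,-.09,.276,22,et))])
E
```

```text
[0.50953362 0.26442258 0.00714311] 0.059232327232237175 0.0
[-0.125  0.    -0.036]
[[[16,0,-30],[0,0,0]],[[15,0,-30],[0,0,0]],[[16,-1,-31],[0,0,0]],[[15,0,-30],[0,0,0]]]
[[[6,-35,-7],[0,-0.04,0]],[[6,-35,-6],[0,-0.05,0.01]],[[5,-35,-7],[0,-0.04,0]],[[5,-35,-8],[0,-0.04,0]],[[4,-35,-7],[0,-0.05,0.01]]]
[[[4,-35,-8],[0,-0.04,0]],[[4,-36,-8],[0,-0.04,0]],[[3,-35,-8],[0,-0.05,0.01]],[[2,-35,-8],[0,-0.04,0]],[[2,-35,-8],[0,-0.04,0]]]
[[[-20,0,15],[0,-0.11,0]],[[-18,0,17],[0,-0.1,0]]]
end [ 0.46   -0.0858  0.1963]
```

```bash
python3 look.py w6; python3 - <<'E'
import cv2
a=cv2.imread('pics/w6.png');cv2.imwrite('pics/w6c.png',cv2.resize(a[60:320,150:410],None,fx=2.2,fy=2.2))
E
```

```text
[0.50953362 0.26442258 0.00714311] [-0.25482605  0.01712755 -0.96683521] 9.6
(250, 141, 59, 144) [486.6 265.5] [33.7 83.3] 86.1
(502, 115, 58, 170) [488.6 412.2] [33.1 98.5] 87.7
(366, 105, 81, 180) [481.2 340.1] [ 46.3 104.1] 87.1
L (424, 260, 89, 14) [525.8 375.7] 26.3
L (425, 190, 78, 12) [483.8 375. ] 22.9
```

View pics/w6c.png

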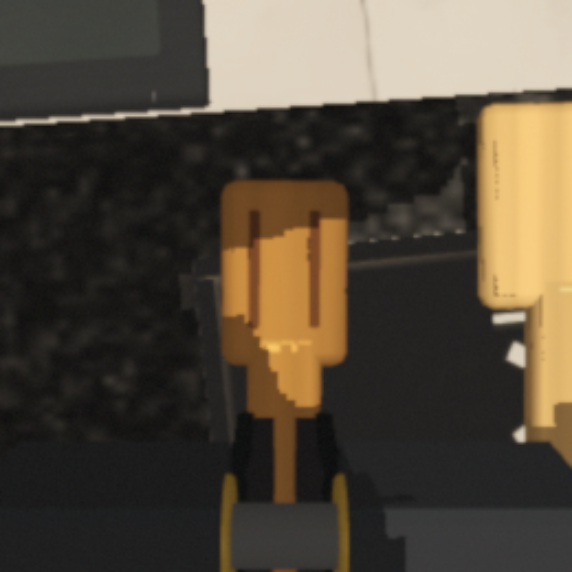

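The fingers closed above the handle: they sit further back than the TCP unless fully shut. I open to 0.36 and feel downward in small steps.

Request:
drive_tool(
  motion=[
    [[0,0,0],[0,0,0]],
    [[0,0,0],[0,0,0]],
    [[0,0,0],[0,0,0]],
    [[0,0,0],[0,0,0]],
    [[0,0,0],[0,0,0]],
  ],
  gripper=0.36,
)

```text
time_s: 10.15
position: [0.5096, 0.2644, 0.0071]
tcp_rot: [[-0.965, 0.066, -0.255], [0.063, 0.998, 0.017], [0.255, 0.0, -0.967]]
force: [-0.1, -0.0, 0.9]
opening: 0.336
grasp_force: 0.0
```

Request:
drive_tool(
  motion=[
    [[0,0,2],[0,0,0]],
    [[-1,0,2],[0,0,0]],
    [[0,0,0],[0,0,0]],
  ],
)

```text
time_s: 10.45
position: [0.5093, 0.2643, 0.0026]
tcp_rot: [[-0.965, 0.066, -0.255], [0.063, 0.998, 0.017], [0.256, 0.0, -0.967]]
force: [0.5, 0.4, 1.0]
opening: 0.356
grasp_force: 0.0
```

Request:
drive_tool(
  motion=[
    [[-1,0,2],[0,0,0]],
    [[0,0,0],[0,0,0]],
  ],
)

```text
time_s: 10.65
position: [0.5099, 0.2643, 0.0005]
tcp_rot: [[-0.965, 0.066, -0.255], [0.063, 0.998, 0.017], [0.256, 0.0, -0.967]]
force: [0.5, -0.2, -0.8]
opening: 0.358
grasp_force: 0.0
```

Request:
drive_tool(
  motion=[
    [[0,0,2],[0,0,0]],
    [[0,0,0],[0,0,0]],
  ],
)

```text
time_s: 10.85
position: [0.5092, 0.2644, -0.0013]
tcp_rot: [[-0.965, 0.066, -0.255], [0.063, 0.998, 0.017], [0.256, 0.0, -0.967]]
force: [0.1, 0.7, -0.1]
opening: 0.358
grasp_force: 0.0
```

Request:
drive_tool(
  motion=[
    [[-1,0,1],[0,0,0]],
    [[0,0,0],[0,0,0]],
  ],
)

```text
time_s: 11.05
position: [0.5102, 0.2644, -0.0024]
tcp_rot: [[-0.965, 0.066, -0.255], [0.063, 0.998, 0.017], [0.255, 0.0, -0.967]]
force: [-0.6, 0.2, -0.5]
opening: 0.363
grasp_force: 0.0
```

Request:
drive_tool(
  motion=[
    [[0,0,2],[0,0,0]],
    [[0,0,0],[0,0,0]],
  ],
)

```text
time_s: 11.25
position: [0.5094, 0.2644, -0.0045]
tcp_rot: [[-0.965, 0.066, -0.255], [0.063, 0.998, 0.017], [0.256, 0.0, -0.967]]
force: [0.0, 0.5, 0.4]
opening: 0.36
grasp_force: 0.0
```

Request:
drive_tool(
  motion=[
    [[-1,0,2],[0,0,0]],
    [[0,0,0],[0,0,0]],
  ],
)

```text
time_s: 11.45
position: [0.51, 0.2643, -0.0067]
tcp_rot: [[-0.965, 0.066, -0.255], [0.063, 0.998, 0.017], [0.256, 0.0, -0.967]]
force: [0.2, 0.2, 0.8]
opening: 0.362
grasp_force: 0.0
```

Request:
drive_tool(
  motion=[
    [[0,0,1],[0,0,0]],
    [[0,0,0],[0,0,0]],
  ],
)

```text
time_s: 11.65
position: [0.5097, 0.2644, -0.0075]
tcp_rot: [[-0.965, 0.066, -0.255], [0.063, 0.998, 0.017], [0.256, 0.0, -0.967]]
force: [-1.2, -0.1, 0.0]
opening: 0.361
grasp_force: 0.0
```

Request:
drive_tool(
  motion=[
    [[0,0,0],[0,0,0]],
    [[0,0,0],[0,0,0]],
    [[0,0,0],[0,0,0]],
    [[0,0,0],[0,0,0]],
    [[0,0,0],[0,0,0]],
  ],
  gripper=0.15,
)

```text
time_s: 12.15
position: [0.5099, 0.2644, -0.0074]
tcp_rot: [[-0.965, 0.066, -0.255], [0.063, 0.998, 0.017], [0.255, 0.0, -0.967]]
force: [0.4, -0.6, 0.4]
opening: 0.204
grasp_force: 30.0
```

Gripped at 30 N with the handle mid 17 mm behind the TCP. I plan the hanging path with a clearance check for the gripper body.

```bash
cat >> hang.py <<'E'
def todry(p):
    c=np.radians(YAW);q=np.atleast_2d(p)-np.r_[O,0];return np.c_[q[:,0]*np.cos(c)+q[:,1]*np.sin(c),-q[:,0]*np.sin(c)+q[:,1]*np.cos(c),q[:,2]]
_b=np.array([(x,y,z) for x in np.linspace(-.0375,.0375,6) for y in np.linspace(-.095,.095,20) for z in np.arange(-.26,-.069,.01)])
def clear(p,M):
    "distance (mm) of body points to walls/roof"
    q=todry(_b@np.asarray(M).T+p);d=1e9
    for lo,hi in[((-.065,-.145,.31),(.065,.145,.32)),((-.065,-.145,0),(.065,-.135,.32)),((-.065,.135,0),(.065,.145,.32))]:
        d=min(d,np.linalg.norm(np.maximum(0,np.maximum(np.array(lo)-q,q-np.array(hi))),axis=1).min())
    return d*1000
def hp(i,ex,ez,th,et,dy=0):
    M=down(YAW+dy,th);return dry(ex,HY[i],ez)-M@et,M
def etool(i,s):
    o,e=map(np.array,SP[i]);d=(e-o)/np.linalg.norm(e-o)
    et=s['tcp_rot'].T@np.r_[d*((e-s['position'][:2])@d),.010-s['position'][2]];et[1]=0;return et
E
python3 - <<'E'
from hang import *
s=read_state();et=etool(1,s);print(et.round(4));np.save('et.npy',et)
q0=[-20,20,110,20,25,-110]
for i,dy in((1,-12),(1,-6),(1,0),(2,0),(0,0),(3,0),(3,8),(3,12)):
  q=q0 if i in(1,2) else [0,20,108,0,25,-85]
  for ex,ez,th in[(-.11,.276,12),(-.09,.276,22),(-.02,.276,26),(.02,.276,26),(.029,.247,26),(.031,.245,28)]:
    p,M=hp(i,ex,ez,th,et,dy);q,e=ik(p,M,q);print(i,dy,ex,th,p.round(3),q.round(0),round(e,2),'clear',clear(p,M).round(0))
E
```

```text
[-0.121   0.     -0.0499]
1 -12 -0.11 12 [ 0.439 -0.061  0.202] [-23.  11. 116.   2.  41. -97.] 0.0 clear 113.0
1 -12 -0.09 22 [ 0.473 -0.068  0.184] [ -23.   14.  121.    5.   23. -100.] 0.0 clear 99.0
1 -12 -0.02 26 [ 0.549 -0.076  0.178] [-20.  20. 115.   3.  20. -95.] 0.0 clear 38.0
1 -12 0.02 26 [ 0.588 -0.08   0.178] [-19.  22. 110.   1.  22. -92.] 0.0 clear 3.0
1 -12 0.029 26 [ 0.597 -0.081  0.149] [-19.  26. 110.   1.  18. -92.] 0.0 clear 2.0
1 -12 0.031 28 [ 0.603 -0.082  0.144] [-19.  27. 111.   2.  14. -93.] 0.0 clear 0.0
1 -6 -0.11 12 [ 0.436 -0.072  0.202] [ -26.   11.  116.    5.   41. -108.] 0.0 clear 124.0
1 -6 -0.09 22 [ 0.47  -0.077  0.184] [ -27.   14.  121.   14.   24. -117.] 0.0 clear 110.0
1 -6 -0.02 26 [ 0.546 -0.085  0.178] [ -24.   19.  115.   15.   21. -115.] 0.0 clear 44.0
1 -6 0.02 26 [ 0.586 -0.089  0.178] [ -22.   22.  110.   12.   23. -110.] 0.0 clear 4.0
1 -6 0.029 26 [ 0.595 -0.09   0.149] [ -22.   26.  110.   14.   19. -112.] 0.0 clear 0.0
1 -6 0.031 28 [ 0.6   -0.091  0.144] [ -22.   26.  112.   18.   15. -117.] 0.0 clear 0.0
1 0 -0.11 12 [ 0.434 -0
[... 2335 characters left out ...]
0 clear 6.0
3 8 0.029 26 [0.611 0.068 0.149] [  -6.   26.  109.   11.   20. -108.] 0.0 clear 0.0
3 8 0.031 28 [0.616 0.068 0.144] [  -6.   27.  110.   15.   16. -112.] 0.0 clear 0.0
3 12 -0.11 12 [0.452 0.073 0.202] [  -7.   13.  114.    4.   42. -106.] 0.0 clear 113.0
3 12 -0.09 22 [0.486 0.073 0.184] [  -8.   15.  119.   13.   25. -115.] 0.0 clear 99.0
3 12 -0.02 26 [0.563 0.067 0.178] [  -8.   20.  114.   17.   22. -119.] 0.0 clear 38.0
3 12 0.02 26 [0.602 0.063 0.178] [  -8.   23.  108.   15.   24. -117.] 0.0 clear 3.0
3 12 0.029 26 [0.611 0.062 0.149] [  -8.   26.  109.   18.   21. -120.] 0.0 clear 2.0
3 12 0.031 28 [0.617 0.062 0.144] [  -8.   27.  110.   24.   17. -126.] 0.0 clear 0.0
```

Inner hooks clear, outer ones are tight with this grip, so spatula 1 goes to hook2. Lifting and carrying it to the front of the cabinet.

```bash
sed -i 's/^HY=.*/HY={1:-.03,2:.03,0:-.09,3:.09}/' hang.py; python3 - <<'E'
from hang import *
s=read_state();et=np.load('et.npy')
plan([((.48,.2654,.14),s['tcp_rot'],40),(*hp(1,-.13,.276,12,et),45),(*hp(1,-.09,.276,22,et),)])
E
```

```text
[[[17,0,-34],[0,0,0]],[[16,0,-33],[0,0,0]],[[17,-1,-34],[0,0,0]],[[16,0,-34],[0,0,0]]]
[[[8,-41,-7],[0,-0.07,0]],[[7,-42,-8],[0,-0.06,0.01]],[[7,-41,-8],[0,-0.07,0]],[[6,-42,-8],[0,-0.07,0.01]],[[5,-42,-9],[0,-0.06,0]]]
[[[4,-41,-9],[0,-0.07,0.01]],[[4,-42,-10],[0,-0.07,0]]]
[[[-25,0,15],[0,-0.09,0]],[[-23,0,16],[0,-0.08,0]]]
end [ 0.474  -0.027   0.1845]
```

Request:
drive_tool(
  motion=[
    [[17,0,-34],[0,0,0]],
    [[16,0,-33],[0,0,0]],
    [[17,-1,-34],[0,0,0]],
    [[16,0,-34],[0,0,0]],
  ],
)

```text
time_s: 12.55
position: [0.4797, 0.2651, 0.1411]
tcp_rot: [[-0.964, 0.066, -0.256], [0.064, 0.998, 0.017], [0.256, 0.0, -0.967]]
force: [0.3, 0.6, -0.6]
opening: 0.209
grasp_force: 30.0
```

Request:
drive_tool(
  motion=[
    [[8,-41,-7],[0,-0.07,0]],
    [[7,-42,-8],[0,-0.06,0.01]],
    [[7,-41,-8],[0,-0.07,0]],
    [[6,-42,-8],[0,-0.07,0.01]],
    [[5,-42,-9],[0,-0.06,0]],
  ],
)

```text
time_s: 13.05
position: [0.4362, 0.0588, 0.1846]
tcp_rot: [[-0.994, 0.085, 0.074], [0.084, 0.996, -0.008], [-0.074, -0.002, -0.997]]
force: [0.2, 0.1, 0.0]
opening: 0.209
grasp_force: 30.0
```

Request:
drive_tool(
  motion=[
    [[4,-41,-9],[0,-0.07,0.01]],
    [[4,-42,-10],[0,-0.07,0]],
    [[-25,0,15],[0,-0.09,0]],
    [[-23,0,16],[0,-0.08,0]],
    [[0,0,0],[0,0,0]],
  ],
)

```text
time_s: 13.55
position: [0.4732, -0.0277, 0.1834]
tcp_rot: [[-0.924, 0.098, 0.369], [0.091, 0.995, -0.036], [-0.371, 0.001, -0.929]]
force: [-0.7, -0.7, 0.3]
opening: 0.209
grasp_force: 30.0
```

```bash
python3 - <<'E'
from hang import *
s=read_state();et=np.load('et.npy');p=s['position']+s['tcp_rot']@et
print(s['position'],s['opening'],s['grasp_force'],s['joint_positions'].round(0)); 
print('eye dryer exp',todry(p).round(4))
ims=[]
for n in('side','scene'):
    im=capture(n)[:,:,::-1].copy();C=cam(n);u,v=proj(C,p);print(n,u,v)
    cv2.imwrite(f'pics/{n}_h1.png',im)
    x,y=int(u)-55,int(v)-55;c=cv2.resize(im[y:y+110,x:x+110],None,fx=3.6,fy=3.6,interpolation=cv2.INTER_CUBIC);cv2.circle(c,(int((u-x+.5)*3.6),int((v-y+.5)*3.6)),3,(0,0,255),-1);ims.append(c)
cv2.imwrite('pics/h1.png',np.hstack(ims))
plan([hp(1,-.02,.276,26,et),hp(1,.02,.276,26,et)])
E
```

```text
[ 0.47322836 -0.02766088  0.18342118] 0.20920833274394068 29.9944406747818 [ -21.   14.  121.   14.   25. -117.]
eye dryer exp [[-0.0908 -0.0309  0.2746]]
side 298.87467229371083 209.40336716353718
scene 302.76046931288204 188.0494600679378
[[[-35,0,17],[0,-0.04,0]],[[-35,0,19],[0,-0.04,0]]]
[[[-36,-1,17],[0,0,0]]]
end [ 0.5906 -0.0387  0.1786]
```

View pics/h1.png

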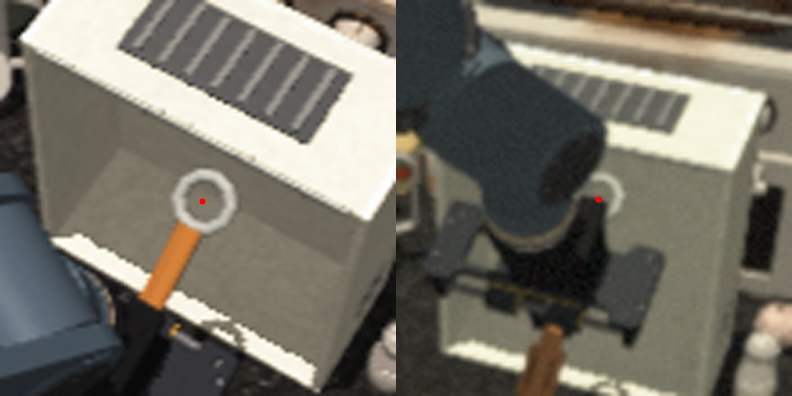

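The predicted loop centre (red) sits in the middle of the ring in both views. Going in.

Request:
drive_tool(
  motion=[
    [[-35,0,17],[0,-0.04,0]],
    [[-35,0,19],[0,-0.04,0]],
    [[0,0,0],[0,0,0]],
  ],
)

```text
time_s: 13.95
position: [0.5566, -0.0349, 0.1798]
tcp_rot: [[-0.889, 0.094, 0.448], [0.083, 0.996, -0.044], [-0.45, -0.002, -0.893]]
force: [0.2, 0.5, -0.2]
opening: 0.205
grasp_force: 30.0
```

Request:
drive_tool(
  motion=[
    [[-18,0,9],[0,0,0]],
    [[-18,-1,9],[0,0,0]],
    [[0,0,0],[0,0,0]],
    [[0,0,0],[0,0,0]],
  ],
)

```text
time_s: 14.35
position: [0.591, -0.0383, 0.1784]
tcp_rot: [[-0.892, 0.094, 0.442], [0.084, 0.996, -0.042], [-0.444, 0.0, -0.896]]
force: [-1.0, 0.7, -0.9]
opening: 0.209
grasp_force: 30.0
```

```bash
python3 - <<'E'
from hang import *
s=read_state();et=np.load('et.npy');p=s['position']+s['tcp_rot']@et
print('eye dryer exp',todry(p).round(4),s['force'].round(1),clear(s['position'],s['tcp_rot']))
plan([(*hp(1,.022,.27,26,et),12),(*hp(1,.029,.249,26,et),12)])
E
```

```text
eye dryer exp [[ 0.0199 -0.0296  0.2768]] [-1.   0.7 -0.9] 10.07720776843235
[[[1,0,6],[0,0.01,0]]]
[[[2,0,11],[0,0,0]],[[1,0,11],[0,0,0]]]
end [ 0.5996 -0.0391  0.1515]
```

Request:
drive_tool(
  motion=[
    [[1,0,6],[0,0,0]],
    [[0,0,0],[0,0,0]],
  ],
)

```text
time_s: 14.55
position: [0.5925, -0.0389, 0.1719]
tcp_rot: [[-0.892, 0.095, 0.441], [0.085, 0.995, -0.042], [-0.443, 0.0, -0.896]]
force: [-0.3, -0.3, -0.9]
opening: 0.209
grasp_force: 30.0
```

Request:
drive_tool(
  motion=[
    [[2,0,11],[0,0,0]],
    [[0,0,0],[0,0,0]],
  ],
)

```text
time_s: 14.75
position: [0.5961, -0.0396, 0.1605]
tcp_rot: [[-0.892, 0.096, 0.441], [0.086, 0.995, -0.042], [-0.443, 0.0, -0.896]]
force: [0.1, -0.0, -1.3]
opening: 0.21
grasp_force: 30.0
```

Request:
drive_tool(
  motion=[
    [[1,0,11],[0,0,0]],
    [[0,0,0],[0,0,0]],
    [[0,0,0],[0,0,0]],
  ],
)

```text
time_s: 15.05
position: [0.6008, -0.0402, 0.1511]
tcp_rot: [[-0.892, 0.095, 0.443], [0.085, 0.995, -0.043], [-0.445, -0.0, -0.896]]
force: [0.5, -0.1, -1.4]
opening: 0.209
grasp_force: 30.0
```

```bash
python3 - <<'E'
from hang import *
s=read_state();et=np.load('et.npy');p=s['position']+s['tcp_rot']@et
print('eye dryer exp',todry(p).round(4),s['force'].round(1),clear(s['position'],s['tcp_rot']))
ims=[]
for n in('side','scene'):
    im=capture(n)[:,:,::-1].copy();C=cam(n);u,v=proj(C,p)
    x,y=int(u)-55,int(v)-35;c=cv2.resize(im[y:y+110,x:x+110],None,fx=3.6,fy=3.6,interpolation=cv2.INTER_CUBIC);ims.append(c)
cv2.imwrite('pics/h2.png',np.hstack(ims))
E
```

```text
eye dryer exp [[ 0.0297 -0.0306  0.2496]] [ 0.5 -0.1 -1.4] 9.171009709677824
```

Request:
drive_tool(
  motion=[
    [[2,0,4],[0,0,0]],
    [[0,0,0],[0,0,0]],
  ],
)

```text
time_s: 15.35
position: [0.6012, -0.0403, 0.1473]
tcp_rot: [[-0.891, 0.096, 0.444], [0.085, 0.995, -0.043], [-0.446, -0.0, -0.895]]
force: [-0.0, 0.7, -0.8]
opening: 0.207
grasp_force: 30.0
```

Request:
drive_tool(
  motion=[
    [[2,0,4],[0,0,0]],
    [[0,0,0],[0,0,0]],
  ],
)

```text
time_s: 15.55
position: [0.6012, -0.0403, 0.1427]
tcp_rot: [[-0.891, 0.095, 0.444], [0.085, 0.995, -0.043], [-0.446, -0.001, -0.895]]
force: [1.0, 0.8, 0.4]
opening: 0.201
grasp_force: 30.0
```

Request:
drive_tool(
  motion=[
    [[2,0,4],[0,0,0]],
    [[0,0,0],[0,0,0]],
  ],
)

```text
time_s: 15.75
position: [0.601, -0.0402, 0.138]
tcp_rot: [[-0.891, 0.095, 0.443], [0.085, 0.995, -0.043], [-0.446, -0.0, -0.895]]
force: [0.7, 0.3, 1.1]
opening: 0.202
grasp_force: 30.0
```

Contact force appears and the handle pivots in the grip, so the loop is on the hook. I follow the arc down to make it steeper, then release.

Request:
drive_tool(
  motion=[
    [[-5,0,10],[0,0,0]],
    [[0,0,0],[0,0,0]],
    [[-5,0,10],[0,0,0]],
    [[0,0,0],[0,0,0]],
  ],
)

```text
time_s: 16.15
position: [0.6195, -0.0421, 0.124]
tcp_rot: [[-0.891, 0.095, 0.443], [0.085, 0.995, -0.043], [-0.445, -0.0, -0.895]]
force: [-0.2, 0.6, 0.6]
opening: 0.198
grasp_force: 30.0
```

Request:
drive_tool(
  motion=[
    [[-5,0,9],[0,0,0]],
    [[0,0,0],[0,0,0]],
    [[0,0,0],[0,0,0]],
  ],
)

```text
time_s: 16.45
position: [0.6275, -0.0427, 0.1189]
tcp_rot: [[-0.891, 0.095, 0.444], [0.085, 0.995, -0.043], [-0.446, -0.0, -0.895]]
force: [0.1, 0.7, 0.8]
opening: 0.194
grasp_force: 30.0
```

```bash
python3 - <<'E'
from hang import *
s=read_state();print(s['position'],s['force'].round(1),clear(s['position'],s['tcp_rot']),s['joint_positions'].round(0))
hh=s['position']-.0174*s['tcp_rot'][:,2];d=todry(hh)[0];print(d.round(3),'slope',np.degrees(np.arctan2(.254-d[2],.04-d[0])),np.hypot(.254-d[2],.04-d[0]))
E
```

```text
[ 0.62746427 -0.04274798  0.11889592] [0.1 0.7 0.8] 9.168172605307445 [ -17.   30.  108.   18.   16. -118.]
[-0.037 -0.031  0.134] slope 57.06587365935105 0.14241376170064854
```

Request:
drive_tool(
  motion=[
    [[0,0,0],[0,0,0]],
    [[0,0,0],[0,0,0]],
    [[0,0,0],[0,0,0]],
    [[0,0,0],[0,0,0]],
    [[0,0,0],[0,0,0]],
  ],
  gripper=0.5,
)

```text
time_s: 16.95
position: [0.6271, -0.0427, 0.1191]
tcp_rot: [[-0.891, 0.095, 0.443], [0.085, 0.995, -0.043], [-0.446, -0.0, -0.895]]
force: [-0.2, -0.1, 0.2]
opening: 0.484
grasp_force: 0.0
```

Request:
drive_tool(
  motion=[
    [[10,0,-20],[0,0,0]],
    [[15,0,-30],[0,0,0]],
    [[15,0,-40],[0,0.1,0]],
    [[20,0,-40],[0,0.1,0]],
    [[20,20,-20],[0,0.1,0]],
  ],
)

```text
time_s: 17.45
position: [0.4958, -0.0116, 0.2294]
tcp_rot: [[-0.982, 0.099, 0.161], [0.097, 0.995, -0.019], [-0.162, -0.003, -0.987]]
force: [0.7, 1.1, 0.0]
opening: 0.5
grasp_force: 0.0
```

```bash
python3 - <<'E'
from hang import *
s=read_state();print(s['position'],s['force'].round(1),s['time_s'])
ims=[]
for n in('side','scene'):
    im=capture(n)[:,:,::-1].copy();C=cam(n);u,v=proj(C,dry(0,0,.12))
    x,y=int(u)-60,int(v)-50;c=cv2.resize(im[y:y+110,x:x+110],None,fx=3.6,fy=3.6,interpolation=cv2.INTER_CUBIC);ims.append(c)
cv2.imwrite('pics/h3.png',np.hstack(ims))
E
```

```text
[ 0.49579049 -0.01155521  0.22940814] [0.7 1.1 0. ] 17.45
```

View pics/h3.png

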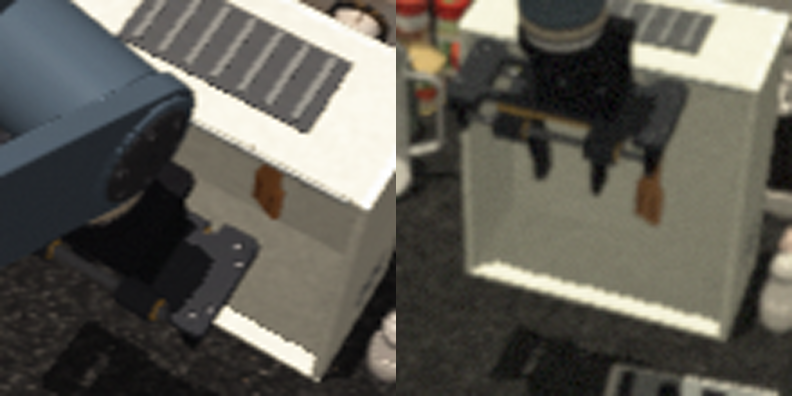

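Spatula 1 hangs on hook2: the brown blade is seen inside, right of centre. Back to the spatulas for an overview.

```bash
python3 - <<'E'
from hang import *
plan([((.50,.30,.23),down(-4,0),48),((.57,.37,.21),down(-4,0),48)])
E
```

```text
[[[4,44,-1],[0,0.02,0]],[[4,44,0],[0,0.03,-0.01]],[[3,44,-1],[0,0.02,0]],[[3,44,-1],[0,0.03,0]],[[4,44,0],[0,0.02,-0.01]]]
[[[3,44,0],[0,0.02,0]],[[3,44,-1],[0,0.03,0]]]
[[[-22,25,7],[0,0,0]],[[-21,25,6],[0,0,0]],[[-22,25,7],[0,0,0]]]
end [0.5701 0.3695 0.2101]
```

Request:
drive_tool(
  motion=[
    [[4,44,-1],[0,0.02,0]],
    [[4,44,0],[0,0.03,-0.01]],
    [[3,44,-1],[0,0.02,0]],
    [[3,44,-1],[0,0.03,0]],
    [[4,44,0],[0,0.02,-0.01]],
  ],
)

```text
time_s: 18.05
position: [0.4983, 0.2122, 0.2256]
tcp_rot: [[-0.996, 0.075, 0.041], [0.075, 0.997, -0.005], [-0.041, -0.002, -0.999]]
force: [1.3, -0.4, -0.2]
opening: 0.503
grasp_force: 0.0
```

Request:
drive_tool(
  motion=[
    [[3,44,0],[0,0.02,0]],
    [[3,44,-1],[0,0.03,0]],
    [[-22,25,7],[0,0,0]],
    [[-21,25,6],[0,0,0]],
    [[-22,25,7],[0,0,0]],
  ],
)

```text
time_s: 18.55
position: [0.5695, 0.3699, 0.2045]
tcp_rot: [[-0.997, 0.074, -0.009], [0.074, 0.997, -0.001], [0.009, -0.002, -1.0]]
force: [1.2, 0.1, 0.5]
opening: 0.503
grasp_force: 0.0
```

Request:
drive_tool(
  motion=[
    [[0,0,0],[0,0,0]],
    [[0,0,0],[0,0,0]],
  ],
)

```text
time_s: 18.75
position: [0.5684, 0.3684, 0.2042]
tcp_rot: [[-0.997, 0.075, -0.011], [0.075, 0.997, -0.003], [0.011, -0.003, -1.0]]
force: [-0.5, -0.2, 0.5]
opening: 0.499
grasp_force: 0.0
```

```bash
python3 look.py w7; python3 - <<'E'
from hang import *
g,y=pick(2);print(g,y)
plan([(np.r_[g,.04],down(y,-15),45),(np.r_[g,-.0072],down(y,-15),16)])
E
```

```text
[0.56844162 0.36842317 0.20415131] [-0.01125548 -0.00261313 -0.99993324] 18.75
(303, 65, 41, 159) [526.8 415.1] [ 42.  175.1] 83.3
(226, 60, 46, 164) [518.5 341.6] [ 47.7 179.6] 87.9
(367, 38, 44, 175) [512.1 488.1] [ 41.7 186.9] 85.0
L (19, 302, 34, 14) [706.5  36.4] 21.6
L (292, 235, 40, 22) [636.2 402.6] 24.1
L (354, 211, 40, 36) [625.8 478.5] 24.6
L (261, 148, 49, 9) [527.2 377.4] 27.6
L (328, 141, 45, 8) [524.8 451.4] 25.0
L (260, 109, 43, 8) [483.9 375.9] 23.5
[0.49771024 0.34235036] -3.3476213359772506
[[[13,-6,33],[0,0.05,0]],[[12,-6,34],[0,0.05,-0.01]],[[10,-6,34],[0,0.05,0]],[[8,-6,35],[0,0.05,0]],[[7,-6,35],[0,0.05,-0.01]]]
[[[-4,0,15],[0,0,0]],[[-4,0,16],[0,0,0]],[[-5,0,15],[0,0,0]]]
end [ 0.4981  0.3423 -0.0075]
```

```bash
sed -i 's/2:((.5037,.3420),(.6285,.3347))/2:((.5040,.3423),(.6289,.3368))/' hang.py; python3 - <<'E'
from hang import *
g,y=pick(2);print(g,y)
plan([(np.r_[g,.04],down(y,-15),45),(np.r_[g,-.0072],down(y,-15),16)])
E
```

```text
[0.49800581 0.34256396] -2.5214038141462387
[[[13,-6,33],[0,0.05,-0.01]],[[12,-6,34],[0,0.05,0]],[[10,-6,34],[0,0.05,-0.01]],[[8,-6,35],[0,0.05,-0.01]],[[7,-5,35],[0,0.05,0]]]
[[[-4,0,15],[0,0,0]],[[-4,0,15],[0,0,0]],[[-5,0,16],[0,0,0]]]
end [ 0.4984  0.3429 -0.0076]
```

Request:
drive_tool(
  motion=[
    [[13,-6,33],[0,0.05,0]],
    [[12,-6,34],[0,0.05,-0.01]],
    [[10,-5,34],[0,0.05,0]],
    [[8,-6,35],[0,0.05,-0.01]],
    [[7,-6,35],[0,0.05,-0.01]],
  ],
)

```text
time_s: 19.3
position: [0.498, 0.3432, 0.0415]
tcp_rot: [[-0.966, 0.046, -0.256], [0.044, 0.999, 0.015], [0.256, 0.004, -0.967]]
force: [0.6, 0.2, -0.3]
opening: 0.501
grasp_force: 0.0
```

Request:
drive_tool(
  motion=[
    [[0,0,0],[0,0,0]],
    [[0,0,0],[0,0,0]],
  ],
)

```text
time_s: 19.5
position: [0.4988, 0.3437, 0.0423]
tcp_rot: [[-0.966, 0.047, -0.255], [0.045, 0.999, 0.015], [0.255, 0.003, -0.967]]
force: [0.8, -0.1, 0.7]
opening: 0.5
grasp_force: 0.0
```

```bash
python3 - <<'E'
from hang import *
g,y=pick(2);s=read_state();print(g,y,s['position'],s['tcp_rot'].round(3))
plan([(np.r_[g,-.0074],down(y,-15),16)])
E
```

```text
[0.49800581 0.34256396] -2.5214038141462387 [0.49880102 0.34369943 0.0422928 ] [[-0.966  0.047 -0.255]
 [ 0.045  0.999  0.015]
 [ 0.255  0.003 -0.967]]
[[[-3,0,12],[0,0,0]],[[-3,-1,12],[0,0,0]],[[-3,0,12],[0,0,0]],[[-3,0,12],[0,0,0]]]
end [ 0.4981  0.3429 -0.0072]
```

Request:
drive_tool(
  motion=[
    [[-3,0,12],[0,0,0]],
    [[-3,-1,12],[0,0,0]],
    [[-3,0,12],[0,0,0]],
    [[-3,0,12],[0,0,0]],
    [[0,0,0],[0,0,0]],
  ],
)

```text
time_s: 20.0
position: [0.4964, 0.3429, -0.0096]
tcp_rot: [[-0.965, 0.046, -0.258], [0.044, 0.999, 0.013], [0.259, 0.001, -0.966]]
force: [-0.7, 0.6, 0.0]
opening: 0.499
grasp_force: 0.0
```

Request:
drive_tool(
  motion=[
    [[0,0,0],[0,0,0]],
    [[0,0,0],[0,0,0]],
    [[0,0,0],[0,0,0]],
    [[0,0,0],[0,0,0]],
    [[0,0,0],[0,0,0]],
  ],
  gripper=0.15,
)

```text
time_s: 20.5
position: [0.4984, 0.3435, -0.0071]
tcp_rot: [[-0.966, 0.046, -0.254], [0.044, 0.999, 0.015], [0.255, 0.003, -0.967]]
force: [0.2, -0.3, 0.8]
opening: 0.205
grasp_force: 30.0
```

Request:
drive_tool(
  motion=[
    [[0,0,0],[0,0,0]],
    [[0,0,0],[0,0,0]],
  ],
)

```text
time_s: 20.7
position: [0.4984, 0.3435, -0.0071]
tcp_rot: [[-0.966, 0.046, -0.254], [0.044, 0.999, 0.015], [0.255, 0.003, -0.967]]
force: [0.6, -0.5, 3.1]
opening: 0.209
grasp_force: 30.0
```

```bash
python3 - <<'E'
from hang import *
s=read_state();et=etool(2,s);print(et.round(4),s['grasp_force']);np.save('et.npy',et)
plan([((.47,.34,.14),s['tcp_rot'],40),(*hp(2,-.13,.276,12,et),45),(*hp(2,-.09,.276,22,et),)])
E
```

```text
[-0.122   0.     -0.0498] 29.99207560904324
[[[16,-1,-34],[0,0,0]],[[16,-1,-34],[0,0,0]],[[17,-1,-33],[0,0,0]],[[16,-1,-34],[0,0,0]]]
[[[7,-43,-8],[0,-0.07,0.01]],[[5,-44,-8],[0,-0.06,0]],[[5,-43,-8],[0,-0.07,0.01]],[[4,-44,-8],[0,-0.07,0.01]],[[3,-43,-9],[0,-0.06,0.01]]]
[[[2,-44,-9],[0,-0.07,0]],[[1,-43,-10],[0,-0.07,0.01]]]
[[[-25,0,15],[0,-0.09,0]],[[-23,-1,16],[0,-0.08,0]]]
end [0.4795 0.0324 0.1846]
```

Request:
drive_tool(
  motion=[
    [[16,-1,-34],[0,0,0]],
    [[16,-1,-34],[0,0,0]],
    [[17,-1,-33],[0,0,0]],
    [[16,-1,-34],[0,0,0]],
  ],
)

```text
time_s: 21.1
position: [0.4686, 0.3401, 0.1405]
tcp_rot: [[-0.966, 0.046, -0.256], [0.044, 0.999, 0.014], [0.257, 0.002, -0.967]]
force: [0.3, -0.4, -0.1]
opening: 0.207
grasp_force: 29.9
```

Request:
drive_tool(
  motion=[
    [[7,-43,-8],[0,-0.07,0.01]],
    [[5,-44,-8],[0,-0.06,0]],
    [[5,-43,-8],[0,-0.07,0.01]],
    [[4,-44,-8],[0,-0.07,0.01]],
    [[3,-43,-9],[0,-0.06,0.01]],
  ],
)

```text
time_s: 21.6
position: [0.4366, 0.1234, 0.1838]
tcp_rot: [[-0.994, 0.085, 0.073], [0.085, 0.996, -0.007], [-0.074, -0.001, -0.997]]
force: [0.9, -1.1, -0.1]
opening: 0.206
grasp_force: 29.9
```

Request:
drive_tool(
  motion=[
    [[2,-44,-9],[0,-0.07,0]],
    [[1,-43,-10],[0,-0.07,0.01]],
    [[-25,0,15],[0,-0.09,0]],
    [[-23,-1,16],[0,-0.08,0]],
    [[0,0,0],[0,0,0]],
  ],
)

```text
time_s: 22.1
position: [0.4786, 0.0316, 0.1832]
tcp_rot: [[-0.924, 0.098, 0.369], [0.091, 0.995, -0.034], [-0.37, 0.002, -0.929]]
force: [-0.2, -1.1, -0.7]
opening: 0.207
grasp_force: 29.9
```

```bash
cat > ring.py <<'E'
from hang import *
import sys
i=int(sys.argv[1]);s=read_state();et=np.load('et.npy');p=s['position']+s['tcp_rot']@et
print('eye dryer exp',todry(p).round(4),s['position'].round(4),s['opening'],s['grasp_force'],s['force'].round(1))
im=capture('side');C=cam('side');u,v=proj(C,p);cv2.imwrite('pics/ring%d.png'%i,im[:,:,::-1])
# template: ring measured against predicted centre via local correlation with a drawn disc outline is avoided; use bright-thresholded contour
x,y=int(u)-22,int(v)-22;g=cv2.cvtColor(im,cv2.COLOR_RGB2GRAY)[y:y+44,x:x+44]
c=cv2.HoughCircles(cv2.resize(g,None,fx=4,fy=4,interpolation=cv2.INTER_CUBIC),cv2.HOUGH_GRADIENT,2,40,param1=80,param2=25,minRadius=18,maxRadius=45)
print('pred',u,v,'hough',None if c is None else [(x+a[0]/4,y+a[1]/4,a[2]/4) for a in c[0][:3]])
E
python3 ring.py 2; python3 - <<'E'
from hang import *
et=np.load('et.npy');plan([hp(2,-.02,.276,26,et),(*hp(2,.02,.276,26,et),20)])
E
```

```text
eye dryer exp [[-0.0902  0.0285  0.2747]] [0.4786 0.0316 0.1832] 0.20745188954448657 29.931714227423072 [-0.2 -1.1 -0.7]
pred 279.9509007563098 198.50098673405648 hough [(np.float32(279.75), np.float32(199.25), np.float32(7.05)), (np.float32(273.75), np.float32(186.75), np.float32(8.75)), (np.float32(294.75), np.float32(183.25), np.float32(6.35))]
[[[-35,0,17],[0,-0.04,0]],[[-35,1,18],[0,-0.04,0]]]
[[[-18,0,9],[0,0,0]],[[-18,0,9],[0,0,0]]]
end [0.5959 0.0219 0.1779]
```

The ring is found within 1 px of the prediction. Same entry sequence as before.

Request:
drive_tool(
  motion=[
    [[-35,0,17],[0,-0.04,0]],
    [[-35,1,18],[0,-0.04,0]],
    [[0,0,0],[0,0,0]],
  ],
)

```text
time_s: 22.45
position: [0.5615, 0.0258, 0.1805]
tcp_rot: [[-0.889, 0.094, 0.447], [0.085, 0.996, -0.041], [-0.449, 0.001, -0.893]]
force: [-0.6, 0.9, -0.7]
opening: 0.208
grasp_force: 29.9
```

Request:
drive_tool(
  motion=[
    [[-18,0,9],[0,0,0]],
    [[-18,0,9],[0,0,0]],
    [[0,0,0],[0,0,0]],
    [[0,0,0],[0,0,0]],
  ],
)

```text
time_s: 22.85
position: [0.596, 0.0229, 0.1791]
tcp_rot: [[-0.892, 0.094, 0.442], [0.085, 0.996, -0.04], [-0.444, 0.002, -0.896]]
force: [-0.0, -0.2, -0.1]
opening: 0.205
grasp_force: 29.9
```

```bash
python3 - <<'E'
from hang import *
s=read_state();et=np.load('et.npy');p=s['position']+s['tcp_rot']@et
print('eye dryer exp',todry(p).round(4),s['force'].round(1),clear(s['position'],s['tcp_rot']))
plan([(*hp(2,.022,.27,26,et),12),(*hp(2,.029,.249,26,et),12)])
E
```

```text
eye dryer exp [[0.0198 0.0315 0.2778]] [-0.  -0.2 -0.1] 8.69672180993504
[[[2,-1,7],[0,0.01,0]]]
[[[1,0,11],[0,0,0]],[[2,-1,11],[0,0,0]]]
end [0.6039 0.0202 0.1508]
```

Request:
drive_tool(
  motion=[
    [[1,-1,7],[0,0,0]],
    [[0,0,0],[0,0,0]],
    [[2,0,11],[0,0,0]],
    [[0,0,0],[0,0,0]],
  ],
)

```text
time_s: 23.25
position: [0.6016, 0.0206, 0.1604]
tcp_rot: [[-0.892, 0.096, 0.441], [0.087, 0.995, -0.041], [-0.443, 0.002, -0.896]]
force: [-0.8, -0.0, -1.0]
opening: 0.206
grasp_force: 29.9
```

Request:
drive_tool(
  motion=[
    [[1,-1,11],[0,0,0]],
    [[0,0,0],[0,0,0]],
    [[2,0,4],[0,0,0]],
    [[0,0,0],[0,0,0]],
  ],
)

```text
time_s: 23.65
position: [0.6062, 0.0192, 0.1466]
tcp_rot: [[-0.891, 0.096, 0.443], [0.086, 0.995, -0.041], [-0.445, 0.002, -0.896]]
force: [-0.2, -0.7, 0.1]
opening: 0.206
grasp_force: 30.0
```

Request:
drive_tool(
  motion=[
    [[2,0,4],[0,0,0]],
    [[0,0,0],[0,0,0]],
    [[2,0,4],[0,0,0]],
    [[0,0,0],[0,0,0]],
  ],
)

```text
time_s: 24.05
position: [0.6066, 0.0192, 0.1381]
tcp_rot: [[-0.891, 0.095, 0.444], [0.086, 0.995, -0.041], [-0.446, 0.002, -0.895]]
force: [1.0, 0.1, 0.8]
opening: 0.203
grasp_force: 30.0
```

```bash
cat > chk.py <<'E'
from hang import *
s=read_state();print(s['time_s'],s['position'].round(4),s['force'].round(1),s['moment'].round(2),round(clear(s['position'],s['tcp_rot']),1))
hh=s['position']-.0172*s['tcp_rot'][:,2];d=todry(hh)[0];print(d.round(3),'slope',np.degrees(np.arctan2(.254-d[2],.04-d[0])),np.hypot(.254-d[2],.04-d[0]))
E
python3 chk.py
```

```text
24.05 [0.6066 0.0192 0.1381] [1.  0.1 0.8] [ 0.08  0.08 -0.01] 11.3
[-0.064  0.029  0.154] slope 43.97330868537392 0.14472582494646738
```

Request:
drive_tool(
  motion=[
    [[-5,0,10],[0,0,0]],
    [[0,0,0],[0,0,0]],
    [[-5,0,10],[0,0,0]],
    [[0,0,0],[0,0,0]],
  ],
)

```text
time_s: 24.45
position: [0.6251, 0.0173, 0.124]
tcp_rot: [[-0.891, 0.096, 0.444], [0.086, 0.995, -0.041], [-0.445, 0.002, -0.895]]
force: [0.4, 0.1, 1.3]
opening: 0.2
grasp_force: 30.0
```

Request:
drive_tool(
  motion=[
    [[-5,0,9],[0,0,0]],
    [[0,0,0],[0,0,0]],
    [[0,0,0],[0,0,0]],
  ],
)

```text
time_s: 24.75
position: [0.633, 0.0167, 0.1188]
tcp_rot: [[-0.891, 0.096, 0.444], [0.086, 0.995, -0.041], [-0.446, 0.002, -0.895]]
force: [-0.1, -0.2, 1.1]
opening: 0.195
grasp_force: 30.0
```

Request:
drive_tool(
  motion=[
    [[0,0,0],[0,0,0]],
    [[0,0,0],[0,0,0]],
    [[0,0,0],[0,0,0]],
    [[0,0,0],[0,0,0]],
    [[0,0,0],[0,0,0]],
  ],
  gripper=0.5,
)

```text
time_s: 25.25
position: [0.6324, 0.0168, 0.1189]
tcp_rot: [[-0.891, 0.095, 0.443], [0.086, 0.995, -0.041], [-0.445, 0.002, -0.895]]
force: [0.1, -0.3, -0.4]
opening: 0.483
grasp_force: 0.0
```

Request:
drive_tool(
  motion=[
    [[10,0,-20],[0,0,0]],
    [[15,0,-30],[0,0,0]],
    [[15,0,-40],[0,0.1,0]],
    [[20,0,-40],[0,0.1,0]],
    [[20,20,-20],[0,0.1,0]],
  ],
)

```text
time_s: 25.75
position: [0.5009, 0.0481, 0.2293]
tcp_rot: [[-0.982, 0.098, 0.161], [0.097, 0.995, -0.015], [-0.161, 0.0, -0.987]]
force: [1.4, 0.9, -0.0]
opening: 0.498
grasp_force: 0.0
```

```bash
cat > hung.py <<'E'
from hang import *
def wood(n):
    im=capture(n);hsv=cv2.cvtColor(im,cv2.COLOR_RGB2HSV);m=cv2.inRange(hsv,(8,90,50),(30,255,255))
    C=cam(n);x0,y0,x1,y1=(235,150,360,270)
    k=np.zeros_like(m);k[y0:y1,x0:x1]=m[y0:y1,x0:x1];cv2.imwrite('pics/hung_%s.png'%n,im[:,:,::-1])
    for c in cv2.findContours(k,cv2.RETR_EXTERNAL,cv2.CHAIN_APPROX_NONE)[0]:
        if cv2.contourArea(c)>25:
            b=cv2.boundingRect(c)
            # intersect the ray of the blob's centre with the plane dryer x=.04
            o,d=ray(C,b[0]+b[2]/2,b[1]+b[3]/2);q0=todry(o)[0];q1=todry(o+d)[0];t=(.04-q0[0])/(q1[0]-q0[0]);print(n,b,'dry y,z',(q0+t*(q1-q0))[1:].round(3))
wood('side');wood('scene')
E
python3 hung.py;python3 - <<'E'
from hang import *
plan([((.50,.30,.23),down(-4,0),48),((.57,.42,.21),down(-5,0),48)])
E
```

```text
side (313, 203, 9, 15) dry y,z [-0.029  0.071]
side (295, 193, 13, 15) dry y,z [0.031 0.078]
scene (289, 186, 12, 27) dry y,z [0.037 0.11 ]
scene (307, 180, 9, 37) dry y,z [-0.028  0.134]
scene (246, 179, 29, 10) dry y,z [0.181 0.143]
[[[4,41,-1],[0,0.03,0]],[[5,42,0],[0,0.03,-0.01]],[[4,41,-1],[0,0.02,0]],[[4,42,0],[0,0.03,-0.01]],[[4,41,-1],[0,0.03,0]]]
[[[3,42,0],[0,0.03,0]]]
[[[-20,41,7],[0,0,0]],[[-20,42,6],[0,0,0.01]],[[-20,42,7],[0,0,0]]]
end [0.5699 0.4203 0.2101]
```

Both hang at the right places (y = -29 and +31 mm). Next I work out tilt and yaw for the outer hooks.

```bash
python3 - <<'E'
from hang import *
for TH in(-8,-15):
  et=down(0,TH).T@np.array([.131,0,.0172])
  for i,sg in((0,-1),(3,1)):
    for dy in(12,18,24):
      for th in (22,26):
        r=[];q=[-20,22,110,5,22,-95] if i==0 else [-8,23,110,15,22,-115]
        for ex,ez in((-.09,.276),(-.02,.276),(.02,.276),(.029,.249)):
          p,M=hp(i,ex,ez,th,et,sg*dy);q,e=ik(p,M,q);r.append(f'{clear(p,M):.0f}/{q[4]:.0f}/{q[3]:.0f}/{e:.1f}')
        # pivot lower: handle point at slope
        for sl in(45,52):
          a=np.radians(sl);M=down(YAW+sg*dy,th);hx=M@np.array([0,0,1]);dirv=R.from_euler('z',YAW+sg*dy,degrees=True).apply([np.cos(a),0,np.sin(a)])
          p=dry(.04,HY[i],.254)-dirv*.146+.0172*M[:,2];q,e=ik(p,M,q);r.append(f'S{sl} {clear(p,M):.0f}/{q[4]:.0f}/{e:.1f}')
        print(TH,i,dy,th,r)
E
```

```text
-8 0 12 22 ['106/25/5/0.0', '40/29/2/0.0', '4/31/1/0.0', '6/27/1/0.0', 'S45 0/23/0.0', 'S52 0/23/0.0']
-8 0 12 26 ['108/17/9/0.0', '45/21/3/0.0', '9/23/1/0.0', '12/19/1/0.0', 'S45 1/16/0.0', 'S52 0/16/0.0']
-8 0 18 22 ['94/25/-4/0.0', '29/29/-5/0.0', '0/31/-6/0.0', '0/28/-6/0.0', 'S45 0/24/0.0', 'S52 0/23/0.0']
-8 0 18 26 ['97/17/-7/0.0', '33/22/-8/0.0', '0/24/-9/0.0', '1/20/-10/0.0', 'S45 0/18/0.0', 'S52 0/17/0.0']
-8 0 24 22 ['82/27/-12/0.0', '16/31/-12/0.0', '0/33/-11/0.0', '0/30/-13/0.0', 'S45 0/26/0.0', 'S52 0/25/0.0']
-8 0 24 26 ['85/20/-20/0.0', '21/24/-18/0.0', '0/26/-17/0.0', '0/23/-20/0.0', 'S45 0/20/0.0', 'S52 0/20/0.0']
-8 3 12 22 ['106/27/13/0.0', '40/30/11/0.0', '4/32/10/0.0', '6/29/11/0.0', 'S45 0/25/0.0', 'S52 0/24/0.0']
-8 3 12 26 ['108/19/21/0.0', '45/23/17/0.0', '9/25/15/0.0', '12/22/18/0.0', 'S45 1/19/0.0', 'S52 0/18/0.0']
-8 3 18 22 ['94/29/19/0.0', '29/32/17/0.0', '0/34/15/0.0', '0/31/17/0.0', 'S45 0/27/0.0', 'S52 0/26/0.0']
-8 3 18 26 ['97/23/30/0.0', '33/26/25/0.0', '0/28/23/0.0', '1/24/26/0.0', 'S45 0/22/0.0', 'S52 0/21/0.0']
-8 3 24 22 ['82/32/24/0.0', '16/3
[... 767 characters left out ...]
17/0.0', '0/22/-20/0.0', 'S45 0/20/0.0', 'S52 0/20/0.0']
-15 3 12 22 ['100/25/13/0.0', '35/29/11/0.0', '1/31/10/0.0', '0/28/11/0.0', 'S45 0/25/0.0', 'S52 0/24/0.0']
-15 3 12 26 ['102/18/22/0.0', '39/22/18/0.0', '4/24/16/0.0', '2/21/18/0.0', 'S45 1/19/0.0', 'S52 0/18/0.0']
-15 3 18 22 ['89/27/20/0.0', '24/30/17/0.0', '0/33/16/0.0', '0/29/17/0.0', 'S45 0/27/0.0', 'S52 0/26/0.0']
-15 3 18 26 ['92/21/32/0.0', '28/24/26/0.0', '0/27/23/0.0', '0/23/26/0.0', 'S45 0/22/0.0', 'S52 0/21/0.0']
-15 3 24 22 ['77/30/25/0.0', '12/33/21/0.0', '0/35/20/0.0', '0/32/22/0.0', 'S45 0/30/0.0', 'S52 0/29/0.0']
-15 3 24 26 ['80/25/37/0.0', '16/28/31/0.0', '0/30/28/0.0', '0/27/31/0.0', 'S45 0/25/0.0', 'S52 0/24/0.0']
```

Request:
drive_tool(
  motion=[
    [[4,41,-1],[0,0.03,0]],
    [[5,42,0],[0,0.03,-0.01]],
    [[4,41,-1],[0,0.02,0]],
    [[4,42,0],[0,0.03,-0.01]],
    [[4,41,-1],[0,0.03,0]],
  ],
)

```text
time_s: 26.35
position: [0.4985, 0.2585, 0.2253]
tcp_rot: [[-0.997, 0.075, 0.02], [0.075, 0.997, -0.002], [-0.02, -0.001, -1.0]]
force: [0.4, 0.8, -0.3]
opening: 0.501
grasp_force: 0.0
```

Request:
drive_tool(
  motion=[
    [[3,42,0],[0,0.03,0]],
    [[-20,41,7],[0,0,0]],
    [[-20,42,6],[0,0,0.01]],
    [[-20,42,7],[0,0,0]],
    [[0,0,0],[0,0,0]],
  ],
)

```text
time_s: 26.85
position: [0.5702, 0.4233, 0.2013]
tcp_rot: [[-0.997, 0.082, -0.009], [0.082, 0.997, 0.002], [0.009, 0.001, -1.0]]
force: [-0.8, -1.5, -0.7]
opening: 0.506
grasp_force: 0.0
```

Request:
drive_tool(
  motion=[
    [[0,0,0],[0,0,0]],
  ],
)

```text
time_s: 26.95
position: [0.568, 0.4191, 0.2031]
tcp_rot: [[-0.996, 0.084, -0.011], [0.084, 0.996, -0.002], [0.011, -0.003, -1.0]]
force: [0.3, 0.1, -0.9]
opening: 0.501
grasp_force: 0.0
```

```bash
python3 look.py w8; python3 hung.py
```

```text
[0.56798685 0.41910707 0.20312509] [-0.01129535 -0.00160681 -0.99993491] 26.95
(256, 70, 40, 157) [526.6 416.8] [ 41.9 173.9] 84.1
(321, 42, 41, 174) [512.2 488. ] [ 41.  186.5] 84.3
L (41, 319, 17, 32) [741.9  93.7] 26.2
L (19, 302, 34, 14) [701.6  87.3] 21.7
L (257, 235, 34, 26) [639.1 405.5] 23.3
L (313, 214, 40, 35) [625.9 478.7] 24.6
L (512, 208, 48, 40) [639.2 724.6] 29.4
L (283, 145, 46, 8) [525.3 452.1] 25.7
side (313, 203, 9, 15) dry y,z [-0.029  0.071]
side (293, 193, 14, 19) dry y,z [0.036 0.061]
scene (307, 180, 9, 37) dry y,z [-0.028  0.134]
scene (290, 177, 11, 38) dry y,z [0.036 0.127]
scene (239, 163, 18, 13) dry y,z [0.232 0.198]
```

The outer hooks work best with a flatter pick tilt (-8°), yaw ±12° and tool tilt 26–28°. Picking spatula 0.

```bash
sed -i 's/0:((.5096,.4165),(.6338,.4028))/0:((.5096,.4170),(.6340,.4045))/' hang.py; python3 - <<'E'
from hang import *
g,y=pick(0,-.008);print(g,y)
plan([(np.r_[g,.04],down(y,-8),45)])
E
```

```text
[0.50164008 0.41779983] -5.737952839127086
[[[16,-1,42],[0,0.03,0]],[[15,-2,42],[0,0.04,0.01]],[[13,-1,43],[0,0.03,0]],[[12,-2,43],[0,0.03,0]]]
end [0.5018 0.4177 0.0396]
```

Request:
drive_tool(
  motion=[
    [[16,-1,42],[0,0.03,0]],
    [[15,-2,42],[0,0.04,0.01]],
    [[13,-1,43],[0,0.03,0]],
    [[12,-2,42],[0,0.03,0]],
    [[0,0,0],[0,0,0]],
  ],
)

```text
time_s: 27.6
position: [0.4966, 0.4152, 0.036]
tcp_rot: [[-0.984, 0.096, -0.15], [0.096, 0.995, 0.006], [0.15, -0.009, -0.989]]
force: [-1.0, -0.6, 0.6]
opening: 0.501
grasp_force: 0.0
```

Request:
drive_tool(
  motion=[
    [[0,0,0],[0,0,0]],
    [[0,0,0],[0,0,0]],
  ],
)

```text
time_s: 27.8
position: [0.5055, 0.42, 0.0441]
tcp_rot: [[-0.987, 0.096, -0.131], [0.095, 0.995, 0.015], [0.132, 0.003, -0.991]]
force: [-0.2, 0.2, 0.7]
opening: 0.498
grasp_force: 0.0
```

```bash
python3 - <<'E'
from hang import *
g,y=pick(0,-.008);s=read_state();print(s['position'])
plan([(np.r_[g,-.0082],down(y,-8),16)])
E
```

```text
[0.50545327 0.41997382 0.04408106]
[[[-1,-1,13],[0,0,0]],[[-1,0,13],[0,0,0]],[[-1,-1,13],[0,0.01,0]],[[0,-1,13],[0,0,0]]]
end [ 0.5012  0.4175 -0.0078]
```

Request:
drive_tool(
  motion=[
    [[-1,-1,13],[0,0,0]],
    [[-1,0,13],[0,0,0]],
    [[-1,-1,13],[0,0,0]],
    [[0,-1,12],[0,0,0]],
    [[0,0,0],[0,0,0]],
  ],
)

```text
time_s: 28.3
position: [0.4962, 0.4154, -0.0127]
tcp_rot: [[-0.985, 0.095, -0.142], [0.095, 0.995, 0.01], [0.142, -0.004, -0.99]]
force: [0.1, 0.0, -0.4]
opening: 0.5
grasp_force: 0.0
```

Request:
drive_tool(
  motion=[
    [[0,0,0],[0,0,0]],
    [[0,0,0],[0,0,0]],
    [[0,0,0],[0,0,0]],
    [[0,0,0],[0,0,0]],
    [[0,0,0],[0,0,0]],
  ],
  gripper=0.15,
)

```text
time_s: 28.8
position: [0.4986, 0.4168, -0.0094]
tcp_rot: [[-0.986, 0.096, -0.136], [0.095, 0.995, 0.013], [0.137, -0.0, -0.991]]
force: [0.0, -0.4, 0.7]
opening: 0.218
grasp_force: 30.0
```

Request:
drive_tool(
  motion=[
    [[0,0,0],[0,0,0]],
    [[0,0,0],[0,0,0]],
  ],
)

```text
time_s: 29.0
position: [0.4986, 0.4168, -0.0095]
tcp_rot: [[-0.986, 0.096, -0.136], [0.095, 0.995, 0.013], [0.137, -0.0, -0.991]]
force: [-0.2, 0.2, 3.2]
opening: 0.221
grasp_force: 30.0
```

```bash
python3 - <<'E'
from hang import *
s=read_state();et=etool(0,s);print(et.round(4),s['grasp_force'],s['position'].round(4));np.save('et.npy',et)
for a in[(-.09,.28,22),(-.02,.28,27),(.02,.28,27),(.028,.249,27),(.03,.244,27)]:
  p,M=hp(0,*a,et,-11);print(a,p.round(3),clear(p,M).round(1),[np.round(x,1) for x in ik(p,M,[-20,22,110,3,22,-95])])
plan([((.46,.41,.14),s['tcp_rot'],45),((.43,.15,.19),down(-14,3),48),(*hp(0,-.13,.28,14,et,-11),48),(*hp(0,-.09,.28,22,et,-11),)])
E
```

```text
[-0.132   0.     -0.0379] 30.000583827495575 [ 0.4986  0.4168 -0.0095]
(-0.09, 0.28, 22) [ 0.458 -0.065  0.195] 110.6 [array([ -24. ,   11.3,  121.9,    6.5,   25.1, -102.8]), np.float64(0.0)]
(-0.02, 0.28, 27) [ 0.535 -0.074  0.186] 50.3 [array([-21. ,  17.7, 116.9,   6.2,  18.6, -99.8]), np.float64(0.0)]
(0.02, 0.28, 27) [ 0.575 -0.078  0.186] 14.5 [array([-19.5,  20.4, 111.7,   3.7,  21. , -96. ]), np.float64(0.0)]
(0.028, 0.249, 27) [ 0.583 -0.079  0.155] 16.3 [array([-19.3,  24.2, 112.5,   4.3,  16.4, -96.5]), np.float64(0.0)]
(0.03, 0.244, 27) [ 0.585 -0.079  0.15 ] 14.3 [array([-19.2,  24.9, 112.5,   4.3,  15.7, -96.5]), np.float64(0.0)]
[[[14,-3,-36],[0,0,0]],[[15,-2,-35],[0,0,0]],[[14,-3,-36],[0,0,0]],[[15,-3,-36],[0,0,0]]]
[[[2,-44,-8],[0,-0.03,0.02]],[[1,-43,-8],[0,-0.03,0.03]],[[-1,-44,-8],[0,-0.03,0.02]],[[-2,-43,-9],[0,-0.04,0.03]],[[-3,-44,-8],[-0.01,-0.03,0.02]]]
[[[-5,-43,-8],[0,-0.03,0.03]]]
[[[-6,-41,-4],[0,-0.04,0.01]],[[-7,-42,-4],[0,-0.04,0.01]],[[-7,-41,-4],[0.01,-0.03,0.01]],[[-7,-41,-2],[0,-0.04,0]],[[-8,-41,-3],[0,-0.04,0.01]]]
[[[-22,4,14],[0,-0.07,0]],[[-22,3,15],[0,-0.07,0]]]
end [ 0.4582 -0.065   0.1954]
```

Request:
drive_tool(
  motion=[
    [[14,-3,-36],[0,0,0]],
    [[15,-2,-35],[0,0,0]],
    [[14,-3,-36],[0,0,0]],
    [[15,-3,-36],[0,0,0]],
  ],
)

```text
time_s: 29.4
position: [0.4587, 0.4087, 0.1404]
tcp_rot: [[-0.986, 0.096, -0.139], [0.095, 0.995, 0.011], [0.139, -0.002, -0.99]]
force: [0.8, 0.5, -0.1]
opening: 0.215
grasp_force: 30.0
```

Request:
drive_tool(
  motion=[
    [[2,-44,-8],[0,-0.03,0.02]],
    [[1,-43,-8],[0,-0.03,0.03]],
    [[-1,-44,-8],[0,-0.03,0.02]],
    [[-2,-43,-9],[0,-0.04,0.03]],
    [[-3,-44,-8],[-0.01,-0.03,0.02]],
  ],
)

```text
time_s: 29.9
position: [0.4336, 0.1914, 0.182]
tcp_rot: [[-0.977, 0.213, 0.023], [0.213, 0.977, -0.003], [-0.024, 0.002, -1.0]]
force: [0.3, 0.0, 0.1]
opening: 0.219
grasp_force: 30.0
```

Request:
drive_tool(
  motion=[
    [[-5,-43,-8],[0,-0.03,0.03]],
    [[-6,-41,-4],[0,-0.04,0.01]],
    [[-7,-42,-4],[0,-0.04,0.01]],
    [[-7,-41,-4],[0.01,-0.03,0.01]],
    [[-7,-41,-2],[0,-0.04,0]],
  ],
)

```text
time_s: 30.4
position: [0.4116, -0.0177, 0.2068]
tcp_rot: [[-0.942, 0.272, 0.194], [0.266, 0.962, -0.059], [-0.203, -0.004, -0.979]]
force: [0.7, -0.5, -1.2]
opening: 0.218
grasp_force: 30.0
```

Request:
drive_tool(
  motion=[
    [[-8,-41,-3],[0,-0.04,0.01]],
    [[-22,4,14],[0,-0.07,0]],
    [[-22,3,15],[0,-0.07,0]],
    [[0,0,0],[0,0,0]],
    [[0,0,0],[0,0,0]],
  ],
)

```text
time_s: 30.9
position: [0.4567, -0.0646, 0.1947]
tcp_rot: [[-0.892, 0.282, 0.354], [0.262, 0.959, -0.105], [-0.369, -0.001, -0.929]]
force: [-0.9, 0.5, -0.8]
opening: 0.218
grasp_force: 30.0
```

```bash
python3 ring.py 0; python3 - <<'E'
from hang import *
et=np.load('et.npy');plan([hp(0,-.02,.28,27,et,-11),(*hp(0,.02,.28,27,et,-11),20)])
E
```

```text
eye dryer exp [[-0.0908 -0.0894  0.2786]] [ 0.4567 -0.0646  0.1947] 0.21771787485688524 29.99968260526657 [-0.9  0.5 -0.8]
pred 318.3646140094995 219.57786291054347 hough [(np.float32(318.75), np.float32(219.75), np.float32(5.85)), (np.float32(320.75), np.float32(209.75), np.float32(7.05)), (np.float32(304.75), np.float32(226.25), np.float32(10.95))]
[[[-34,6,18],[0,-0.05,0]],[[-34,7,21],[0,-0.04,0]]]
[[[-17,4,9],[0,0,0]],[[-18,3,8],[0,0,0]]]
end [ 0.5748 -0.0782  0.1867]
```

The ring agrees again. Entering, then down.

Request:
drive_tool(
  motion=[
    [[-34,6,18],[0,-0.05,0]],
    [[-34,7,21],[0,-0.04,0]],
    [[0,0,0],[0,0,0]],
  ],
)

```text
time_s: 31.25
position: [0.5406, -0.0752, 0.1873]
tcp_rot: [[-0.853, 0.28, 0.44], [0.248, 0.96, -0.13], [-0.459, -0.002, -0.888]]
force: [0.2, 0.0, -0.1]
opening: 0.217
grasp_force: 30.0
```

Request:
drive_tool(
  motion=[
    [[-17,4,9],[0,0,0]],
    [[-18,3,8],[0,0,0]],
    [[0,0,0],[0,0,0]],
    [[0,0,0],[0,0,0]],
  ],
)

```text
time_s: 31.65
position: [0.5745, -0.0781, 0.187]
tcp_rot: [[-0.856, 0.281, 0.434], [0.25, 0.96, -0.129], [-0.453, -0.001, -0.892]]
force: [-0.1, 0.4, -1.5]
opening: 0.217
grasp_force: 30.0
```

```bash
python3 - <<'E'
from hang import *
s=read_state();et=np.load('et.npy');p=s['position']+s['tcp_rot']@et
print('eye dryer exp',todry(p).round(4),s['force'].round(1),clear(s['position'],s['tcp_rot']))
plan([(*hp(0,.021,.272,27,et,-11),12),(*hp(0,.029,.248,27,et,-11),12),(*hp(0,.029,.237,27,et,-11),6)])
E
```

```text
eye dryer exp [[ 0.0198 -0.0897  0.2806]] [-0.1  0.4 -1.5] 14.711970560460438
[[[3,1,8],[0,0,0]]]
[[[1,0,8],[0,0,0]],[[1,1,9],[0,0,0]],[[2,0,8],[0,0,0]]]
[[[2,0,5],[0,0,0]],[[3,0,5],[0,0,0]]]
end [ 0.5835 -0.0787  0.1433]
```

Request:
drive_tool(
  motion=[
    [[3,1,8],[0,0,0]],
    [[1,0,8],[0,0,0]],
    [[1,1,9],[0,0,0]],
    [[0,0,0],[0,0,0]],
  ],
)

```text
time_s: 32.05
position: [0.582, -0.0789, 0.1608]
tcp_rot: [[-0.856, 0.283, 0.433], [0.252, 0.959, -0.129], [-0.452, -0.001, -0.892]]
force: [0.5, -0.0, -1.1]
opening: 0.218
grasp_force: 30.0
```

Request:
drive_tool(
  motion=[
    [[2,0,8],[0,0,0]],
    [[0,0,0],[0,0,0]],
    [[2,0,5],[0,0,0]],
    [[0,0,0],[0,0,0]],
  ],
)

```text
time_s: 32.45
position: [0.5857, -0.08, 0.1492]
tcp_rot: [[-0.854, 0.283, 0.437], [0.251, 0.959, -0.13], [-0.456, -0.001, -0.89]]
force: [-0.4, 0.3, 1.2]
opening: 0.212
grasp_force: 30.0
```

Request:
drive_tool(
  motion=[
    [[3,0,5],[0,0,0]],
    [[0,0,0],[0,0,0]],
    [[2,0,4],[0,0,0]],
    [[0,0,0],[0,0,0]],
    [[0,0,0],[0,0,0]],
  ],
)

```text
time_s: 32.95
position: [0.5857, -0.08, 0.1395]
tcp_rot: [[-0.854, 0.282, 0.438], [0.251, 0.959, -0.13], [-0.457, -0.002, -0.89]]
force: [2.9, -0.6, 3.4]
opening: 0.217
grasp_force: 30.0
```

```bash
python3 chk.py
```

```text
32.95 [ 0.5857 -0.08    0.1395] [ 2.9 -0.6  3.4] [-0.09 -0.63  0.09] 13.4
[-0.075 -0.07   0.155] slope 40.68577967809571 0.15210198186278273
```

Request:
drive_tool(
  motion=[
    [[-3,1,5],[0,0,0]],
    [[0,0,0],[0,0,0]],
    [[0,0,0],[0,0,0]],
  ],
)

```text
time_s: 33.25
position: [0.5893, -0.0799, 0.1353]
tcp_rot: [[-0.855, 0.282, 0.435], [0.251, 0.959, -0.129], [-0.453, -0.001, -0.891]]
force: [0.9, 0.1, 2.3]
opening: 0.22
grasp_force: 30.0
```

```bash
python3 chk.py
```

```text
33.25 [ 0.5893 -0.0799  0.1353] [0.9 0.1 2.3] [-0.09 -0.21  0.01] 9.5
[-0.072 -0.07   0.151] slope 42.79081178094834 0.15217594446209737
```

Request:
drive_tool(
  motion=[
    [[-4,1,5],[0,0,0]],
    [[0,0,0],[0,0,0]],
    [[0,0,0],[0,0,0]],
  ],
)

```text
time_s: 33.55
position: [0.5948, -0.0804, 0.1324]
tcp_rot: [[-0.856, 0.282, 0.434], [0.251, 0.959, -0.129], [-0.453, -0.001, -0.892]]
force: [-0.4, 0.2, 0.5]
opening: 0.214
grasp_force: 30.0
```

```bash
python3 chk.py
```

```text
33.55 [ 0.5948 -0.0804  0.1324] [-0.4  0.2  0.5] [ 0.05  0.19 -0.  ] 3.9
[-0.066 -0.07   0.148] slope 45.048624660022895 0.15020386909189146
```

Request:
drive_tool(
  motion=[
    [[0,0,0],[0,0,0]],
    [[0,0,0],[0,0,0]],
    [[0,0,0],[0,0,0]],
    [[0,0,0],[0,0,0]],
    [[0,0,0],[0,0,0]],
  ],
  gripper=0.5,
)

```text
time_s: 34.05
position: [0.5957, -0.0808, 0.1333]
tcp_rot: [[-0.854, 0.282, 0.436], [0.251, 0.959, -0.13], [-0.455, -0.001, -0.891]]
force: [-1.0, -0.8, 0.8]
opening: 0.485
grasp_force: 0.0
```

Request:
drive_tool(
  motion=[
    [[10,0,-20],[0,0,0]],
    [[15,0,-30],[0,0,0]],
    [[15,0,-40],[0,0.1,0]],
    [[20,0,-40],[0,0.1,0]],
    [[20,20,-20],[0,0.1,0]],
  ],
)

```text
time_s: 34.55
position: [0.4724, -0.0245, 0.2407]
tcp_rot: [[-0.944, 0.285, 0.167], [0.28, 0.959, -0.052], [-0.175, -0.002, -0.985]]
force: [2.0, -0.0, -0.1]
opening: 0.497
grasp_force: 0.0
```

```bash
python3 hung.py;python3 - <<'E'
from hang import *
plan([((.48,.30,.23),down(-4,0),48),((.57,.47,.21),down(-5,0),48)])
E
```

```text
side (328, 212, 14, 14) dry y,z [-0.092  0.079]
side (312, 202, 10, 14) dry y,z [-0.027  0.079]
side (293, 194, 14, 16) dry y,z [0.036 0.064]
scene (306, 204, 8, 12) dry y,z [-0.025  0.077]
scene (290, 202, 10, 13) dry y,z [0.036 0.065]
scene (322, 184, 11, 36) dry y,z [-0.09   0.136]
scene (269, 183, 24, 11) dry y,z [0.095 0.146]
scene (239, 163, 17, 13) dry y,z [0.234 0.198]
[[[12,44,-1],[0,0.03,-0.03]],[[12,45,0],[-0.01,0.02,-0.03]],[[9,46,0],[0,0.03,-0.03]],[[9,45,1],[0,0.02,-0.03]],[[7,46,1],[0,0.03,-0.03]]]
[[[5,45,0],[-0.01,0.03,-0.03]],[[4,46,2],[0,0.02,-0.03]]]
[[[-15,35,4],[0,0,0]],[[-16,36,4],[0,0,0.01]],[[-15,35,4],[0,0,0]],[[-15,36,4],[0,0,0]],[[-15,35,4],[0,0,0]]]
end [0.5703 0.4699 0.2101]
```

Three hang correctly. Now the last one.

Request:
drive_tool(
  motion=[
    [[12,44,-1],[0,0.03,-0.03]],
    [[12,45,0],[-0.01,0.02,-0.03]],
    [[9,46,0],[0,0.03,-0.03]],
    [[9,45,1],[0,0.02,-0.03]],
    [[7,46,1],[0,0.03,-0.03]],
  ],
)

```text
time_s: 35.15
position: [0.4762, 0.2089, 0.228]
tcp_rot: [[-0.99, 0.134, 0.042], [0.133, 0.991, -0.014], [-0.044, -0.008, -0.999]]
force: [0.2, -0.3, -0.1]
opening: 0.502
grasp_force: 0.0
```

Request:
drive_tool(
  motion=[
    [[5,45,0],[-0.01,0.03,-0.03]],
    [[4,46,2],[0,0.02,-0.03]],
    [[-15,35,4],[0,0,0]],
    [[-16,36,4],[0,0,0.01]],
    [[-15,35,4],[0,0,0]],
  ],
)

```text
time_s: 35.65
position: [0.5335, 0.4022, 0.2126]
tcp_rot: [[-0.996, 0.085, -0.005], [0.085, 0.996, 0.001], [0.005, 0.001, -1.0]]
force: [-0.2, -0.5, -0.8]
opening: 0.501
grasp_force: 0.0
```

Request:
drive_tool(
  motion=[
    [[-15,36,4],[0,0,0]],
    [[-15,35,4],[0,0,0]],
    [[0,0,0],[0,0,0]],
    [[0,0,0],[0,0,0]],
  ],
)

```text
time_s: 36.05
position: [0.5684, 0.4688, 0.2037]
tcp_rot: [[-0.996, 0.084, -0.007], [0.084, 0.996, -0.0], [0.007, -0.001, -1.0]]
force: [-1.4, -0.3, -0.5]
opening: 0.498
grasp_force: 0.0
```

```bash
python3 look.py w9; python3 - <<'E'
from hang import *
g,y=pick(3,-.008);print(g,y)
plan([(np.r_[g,.04],down(y,-8),40)])
E
```

```text
[0.56839667 0.46880941 0.20374296] [-7.38585136e-03 -4.68009781e-04 -9.99972615e-01] 36.05
(275, 45, 40, 173) [512.  488.3] [ 41.1 186.5] 84.2
L (17, 302, 36, 14) [703.1 134.7] 23.1
L (0, 237, 25, 29) [621.1 130.8] 21.6
L (273, 231, 38, 21) [629.3 478.5] 23.4
[0.49424487 0.49184615] -6.071485078279159
[[[15,3,33],[0,0.03,0]],[[14,4,34],[0,0.02,0.01]],[[13,3,33],[0,0.03,0]],[[12,4,34],[0,0.03,0.01]],[[12,3,35],[0,0.02,0]]]
end [0.4939 0.492  0.0399]
```

Request:
drive_tool(
  motion=[
    [[15,3,33],[0,0.03,0]],
    [[14,4,34],[0,0.02,0.01]],
    [[13,3,33],[0,0.03,0]],
    [[12,4,34],[0,0.03,0.01]],
    [[12,3,34],[0,0.02,0]],
  ],
)

```text
time_s: 36.6
position: [0.4949, 0.4919, 0.0424]
tcp_rot: [[-0.985, 0.107, -0.134], [0.106, 0.994, 0.014], [0.134, 0.0, -0.991]]
force: [-0.4, -0.1, 0.4]
opening: 0.502
grasp_force: 0.0
```

Request:
drive_tool(
  motion=[
    [[0,0,0],[0,0,0]],
    [[0,0,0],[0,0,0]],
    [[0,0,0],[0,0,0]],
  ],
)

```text
time_s: 36.9
position: [0.4973, 0.4937, 0.0456]
tcp_rot: [[-0.986, 0.106, -0.129], [0.105, 0.994, 0.016], [0.13, 0.003, -0.991]]
force: [-0.0, 0.8, 0.6]
opening: 0.5
grasp_force: 0.0
```

```bash
python3 - <<'E'
from hang import *
g,y=pick(3,-.008);s=read_state();print(s['position'])
plan([(np.r_[g,-.0088],down(y,-8),16)])
E
```

```text
[0.49728031 0.49367104 0.04558576]
[[[-1,-1,14],[0,0,0]],[[-1,0,13],[0,0,0]],[[-1,-1,14],[0,0.01,0]],[[-1,0,13],[0,0,0]]]
end [ 0.4939  0.4922 -0.0085]
```

Request:
drive_tool(
  motion=[
    [[-1,-1,14],[0,0,0]],
    [[-1,0,13],[0,0,0]],
    [[-1,-1,14],[0,0,0]],
    [[-1,0,13],[0,0,0]],
    [[0,0,0],[0,0,0]],
  ],
)

```text
time_s: 37.4
position: [0.4898, 0.4906, -0.0141]
tcp_rot: [[-0.985, 0.105, -0.138], [0.105, 0.994, 0.011], [0.138, -0.003, -0.99]]
force: [0.5, 0.9, 0.7]
opening: 0.501
grasp_force: 0.0
```

Request:
drive_tool(
  motion=[
    [[0,0,0],[0,0,0]],
    [[0,0,0],[0,0,0]],
    [[0,0,0],[0,0,0]],
    [[0,0,0],[0,0,0]],
    [[0,0,0],[0,0,0]],
  ],
  gripper=0.15,
)

```text
time_s: 37.9
position: [0.4918, 0.492, -0.0104]
tcp_rot: [[-0.986, 0.105, -0.133], [0.104, 0.994, 0.015], [0.134, 0.0, -0.991]]
force: [0.3, -0.5, 0.9]
opening: 0.222
grasp_force: 30.0
```

Request:
drive_tool(
  motion=[
    [[0,0,0],[0,0,0]],
    [[0,0,0],[0,0,0]],
  ],
)

```text
time_s: 38.1
position: [0.4918, 0.492, -0.0104]
tcp_rot: [[-0.986, 0.105, -0.133], [0.104, 0.994, 0.015], [0.134, 0.0, -0.991]]
force: [-0.6, 0.1, 1.8]
opening: 0.218
grasp_force: 30.0
```

```bash
python3 - <<'E'
from hang import *
s=read_state();et=etool(3,s);print(et.round(4),s['grasp_force'],s['position'].round(4));np.save('et.npy',et)
for a in[(-.09,.28,22),(-.02,.28,26),(.02,.28,26),(.028,.249,26),(.03,.244,26)]:
  p,M=hp(3,*a,et,11);print(a,p.round(3),clear(p,M).round(1),[np.round(x,1) for x in ik(p,M,[-8,22,110,14,22,-115])])
plan([((.455,.48,.14),s['tcp_rot'],45),((.43,.25,.19),down(0,3),48),(*hp(3,-.13,.28,14,et,11),48),(*hp(3,-.09,.28,22,et,11),)])
E
```

```text
[-0.1313  0.     -0.0383] 29.995507299900055 [ 0.4918  0.492  -0.0104]
(-0.09, 0.28, 22) [0.472 0.073 0.195] 109.8 [array([  -8.2,   12.4,  120.2,   11.5,   26.4, -113. ]), np.float64(0.0)]
(-0.02, 0.28, 26) [0.548 0.067 0.188] 48.6 [array([  -8.3,   18.2,  114.7,   15.7,   22.5, -116.9]), np.float64(0.0)]
(0.02, 0.28, 26) [0.588 0.063 0.188] 12.4 [array([  -8. ,   20.9,  109.6,   14. ,   24.8, -114.9]), np.float64(0.0)]
(0.028, 0.249, 26) [0.596 0.062 0.157] 15.8 [array([  -8. ,   24.6,  110.4,   16.9,   20.5, -117.9]), np.float64(0.0)]
(0.03, 0.244, 26) [0.598 0.062 0.152] 13.8 [array([  -8. ,   25.2,  110.4,   17.4,   19.8, -118.4]), np.float64(0.0)]
[[[14,-4,-36],[0,0,0]],[[14,-4,-36],[0,0,0]],[[13,-4,-36],[0,0,0]],[[14,-4,-36],[0,0,0]]]
[[[2,-46,-10],[0,-0.04,-0.02]],[[2,-46,-10],[0,-0.03,-0.02]],[[2,-47,-10],[0,-0.04,-0.02]],[[3,-46,-10],[0,-0.04,-0.02]],[[4,-46,-11],[0,-0.04,-0.03]]]
[[[2,-43,-6],[0,-0.05,-0.02]],[[2,-44,-5],[0,-0.04,-0.02]],[[4,-43,-6],[-0.01,-0.05,-0.03]],[[4,-43,-6],[0,-0.05,-0.02]]]
[[[-22,-4,14],[0,-0.07,0]],[[-22,-4,15],[0,-0.07,0]]]
end [0.4725 0.0728 0.1952]
```

Request:
drive_tool(
  motion=[
    [[14,-4,-36],[0,0,0]],
    [[14,-4,-36],[0,0,0]],
    [[13,-4,-36],[0,0,0]],
    [[14,-4,-36],[0,0,0]],
  ],
)

```text
time_s: 38.5
position: [0.4542, 0.479, 0.1399]
tcp_rot: [[-0.985, 0.105, -0.135], [0.105, 0.994, 0.013], [0.135, -0.001, -0.991]]
force: [0.3, 0.3, -1.1]
opening: 0.221
grasp_force: 30.0
```

Request:
drive_tool(
  motion=[
    [[2,-46,-10],[0,-0.04,-0.02]],
    [[2,-46,-10],[0,-0.03,-0.02]],
    [[2,-47,-10],[0,-0.04,-0.02]],
    [[3,-46,-10],[0,-0.04,-0.02]],
    [[4,-46,-11],[0,-0.04,-0.03]],
  ],
)

```text
time_s: 39.0
position: [0.429, 0.2477, 0.19]
tcp_rot: [[-0.998, -0.006, 0.057], [-0.006, 1.0, 0.003], [-0.057, 0.003, -0.998]]
force: [1.0, -0.2, -0.4]
opening: 0.225
grasp_force: 30.0
```

Request:
drive_tool(
  motion=[
    [[2,-43,-6],[0,-0.05,-0.02]],
    [[2,-44,-5],[0,-0.04,-0.02]],
    [[4,-43,-6],[-0.01,-0.05,-0.03]],
    [[4,-43,-6],[0,-0.05,-0.02]],
  ],
)

```text
time_s: 39.4
position: [0.4207, 0.0745, 0.2109]
tcp_rot: [[-0.965, -0.097, 0.244], [-0.094, 0.995, 0.023], [-0.245, -0.001, -0.969]]
force: [0.6, -0.3, -0.5]
opening: 0.219
grasp_force: 30.0
```

Request:
drive_tool(
  motion=[
    [[-22,-4,14],[0,-0.07,0]],
    [[-22,-4,15],[0,-0.07,0]],
    [[0,0,0],[0,0,0]],
    [[0,0,0],[0,0,0]],
  ],
)

```text
time_s: 39.8
position: [0.4711, 0.0729, 0.1944]
tcp_rot: [[-0.924, -0.095, 0.371], [-0.088, 0.995, 0.036], [-0.373, 0.001, -0.928]]
force: [0.1, 0.2, -0.5]
opening: 0.226
grasp_force: 30.0
```

```bash
python3 ring.py 3; python3 - <<'E'
from hang import *
et=np.load('et.npy');plan([hp(3,-.02,.28,26,et,11),(*hp(3,.02,.28,26,et,11),20)])
E
```

```text
eye dryer exp [[-0.091   0.0896  0.2789]] [0.4711 0.0729 0.1944] 0.2257722274757961 29.99067932367325 [ 0.1  0.2 -0.5]
pred 260.740032833473 187.20429007867742 hough [(np.float32(260.75), np.float32(187.25), np.float32(5.5)), (np.float32(257.25), np.float32(176.25), np.float32(7.1)), (np.float32(244.25), np.float32(190.75), np.float32(8.2))]
[[[-34,-7,17],[0,-0.04,0]],[[-33,-6,19],[0,-0.03,0]]]
[[[-12,-3,6],[0,0,0]],[[-12,-2,5],[0,0,0]],[[-11,-3,6],[0,0,0]]]
end [0.5875 0.0632 0.1879]
```

Request:
drive_tool(
  motion=[
    [[-34,-7,17],[0,-0.04,0]],
    [[-33,-6,19],[0,-0.03,0]],
    [[0,0,0],[0,0,0]],
  ],
)

```text
time_s: 40.15
position: [0.5536, 0.0668, 0.1894]
tcp_rot: [[-0.892, -0.095, 0.443], [-0.086, 0.995, 0.041], [-0.445, -0.002, -0.896]]
force: [-0.4, -0.4, -0.7]
opening: 0.22
grasp_force: 30.0
```

Request:
drive_tool(
  motion=[
    [[-12,-3,6],[0,0,0]],
    [[-12,-2,5],[0,0,0]],
    [[-11,-3,6],[0,0,0]],
    [[0,0,0],[0,0,0]],
    [[0,0,0],[0,0,0]],
  ],
)

```text
time_s: 40.65
position: [0.5881, 0.0629, 0.1882]
tcp_rot: [[-0.894, -0.095, 0.437], [-0.085, 0.995, 0.042], [-0.439, 0.0, -0.898]]
force: [0.2, -0.7, -1.3]
opening: 0.222
grasp_force: 30.0
```

```bash
python3 - <<'E'
from hang import *
s=read_state();et=np.load('et.npy');p=s['position']+s['tcp_rot']@et
print('eye dryer exp',todry(p).round(4),s['force'].round(1),clear(s['position'],s['tcp_rot']))
plan([(*hp(3,.021,.272,26,et,11),12),(*hp(3,.029,.248,26,et,11),12),(*hp(3,.029,.237,26,et,11),6)])
E
```

```text
eye dryer exp [[0.02   0.0899 0.2803]] [ 0.2 -0.7 -1.3] 12.198984888863176
[[[3,0,8],[0,0,0]]]
[[[1,-1,8],[0,0,0]],[[1,0,9],[0,0,0]],[[1,-1,8],[0,0,0]]]
[[[3,0,5],[0,0,0]],[[2,0,5],[0,0,0]]]
end [0.5972 0.0618 0.1448]
```

Request:
drive_tool(
  motion=[
    [[3,0,8],[0,0,0]],
    [[1,-1,8],[0,0,0]],
    [[1,0,9],[0,0,0]],
    [[0,0,0],[0,0,0]],
  ],
)

```text
time_s: 41.05
position: [0.5944, 0.0623, 0.1619]
tcp_rot: [[-0.895, -0.094, 0.435], [-0.085, 0.996, 0.042], [-0.437, 0.001, -0.899]]
force: [0.5, -0.0, -0.3]
opening: 0.217
grasp_force: 30.0
```

Request:
drive_tool(
  motion=[
    [[1,-1,8],[0,0,0]],
    [[0,0,0],[0,0,0]],
    [[3,0,5],[0,0,0]],
    [[0,0,0],[0,0,0]],
  ],
)

```text
time_s: 41.45
position: [0.5976, 0.0613, 0.1502]
tcp_rot: [[-0.894, -0.094, 0.439], [-0.085, 0.996, 0.041], [-0.441, -0.0, -0.898]]
force: [0.2, 0.7, 1.0]
opening: 0.223
grasp_force: 30.0
```

Request:
drive_tool(
  motion=[
    [[2,0,5],[0,0,0]],
    [[0,0,0],[0,0,0]],
    [[0,0,0],[0,0,0]],
  ],
)

```text
time_s: 41.75
position: [0.5991, 0.0612, 0.1459]
tcp_rot: [[-0.893, -0.094, 0.441], [-0.085, 0.996, 0.041], [-0.443, -0.001, -0.897]]
force: [2.6, 0.6, 3.4]
opening: 0.219
grasp_force: 30.0
```

```bash
python3 chk.py
```

```text
41.75 [0.5991 0.0612 0.1459] [2.6 0.6 3.4] [ 0.08 -0.5  -0.06] 12.9
[-0.076  0.068  0.161] slope 38.744444837542154 0.14813125929626536
```

Request:
drive_tool(
  motion=[
    [[-2,-1,5],[0,0,0]],
    [[0,0,0],[0,0,0]],
    [[-3,-1,5],[0,0,0]],
    [[0,0,0],[0,0,0]],
    [[0,0,0],[0,0,0]],
  ],
)

```text
time_s: 42.25
position: [0.6057, 0.0607, 0.1372]
tcp_rot: [[-0.895, -0.095, 0.436], [-0.085, 0.995, 0.042], [-0.438, 0.001, -0.899]]
force: [-0.4, 0.4, 1.6]
opening: 0.218
grasp_force: 30.0
```

```bash
python3 chk.py
```

```text
42.25 [0.6057 0.0607 0.1372] [-0.4  0.4  1.6] [0.04 0.07 0.05] 5.9
[-0.069  0.069  0.153] slope 42.953511187483876 0.1486727145731588
```

Request:
drive_tool(
  motion=[
    [[0,0,0],[0,0,0]],
    [[0,0,0],[0,0,0]],
    [[0,0,0],[0,0,0]],
    [[0,0,0],[0,0,0]],
    [[0,0,0],[0,0,0]],
  ],
  gripper=0.5,
)

```text
time_s: 42.75
position: [0.6066, 0.0604, 0.1381]
tcp_rot: [[-0.894, -0.095, 0.438], [-0.085, 0.995, 0.042], [-0.44, -0.0, -0.898]]
force: [0.3, 0.2, -0.2]
opening: 0.49
grasp_force: 0.0
```

Request:
drive_tool(
  motion=[
    [[10,0,-20],[0,0,0]],
    [[15,0,-30],[0,0,0]],
    [[15,0,-40],[0,0.1,0]],
    [[20,0,-40],[0,0.1,0]],
    [[20,-20,-20],[0,0.1,0]],
  ],
)

```text
time_s: 43.25
position: [0.4749, 0.0288, 0.2491]
tcp_rot: [[-0.983, -0.097, 0.154], [-0.096, 0.995, 0.014], [-0.154, -0.001, -0.988]]
force: [0.7, -0.1, 0.5]
opening: 0.501
grasp_force: 0.0
```

```bash
python3 hung.py;python3 - <<'E'
from hang import *
s=read_state();print(s['position'])
plan([((.50,-.13,.23),down(-4,0),48)])
E
```

```text
side (328, 212, 14, 13) dry y,z [-0.092  0.082]
side (312, 202, 10, 14) dry y,z [-0.027  0.079]
side (295, 194, 13, 16) dry y,z [0.031 0.069]
side (279, 185, 12, 18) dry y,z [0.094 0.062]
scene (290, 193, 11, 22) dry y,z [0.034 0.088]
scene (276, 192, 9, 21) dry y,z [0.097 0.077]
scene (321, 184, 12, 36) dry y,z [-0.088  0.136]
scene (256, 182, 29, 7) dry y,z [0.139 0.148]
scene (306, 180, 10, 36) dry y,z [-0.026  0.136]
scene (239, 162, 11, 9) dry y,z [0.247 0.208]
[0.47915306 0.02626791 0.24961106]
[[[-1,-39,5],[0,0.04,0.04]],[[-2,-40,5],[0,0.04,0.04]],[[-4,-39,5],[0.01,0.04,0.04]],[[-6,-39,6],[0,0.04,0.04]]]
end [ 0.4995 -0.1303  0.2296]
```

All four hang (y ≈ -92, -27, +31, +94 mm). Now the pad: shut the gripper and measure the keys from the wrist camera.

Request:
drive_tool(
  motion=[
    [[-1,-39,5],[0,0.04,0.04]],
    [[-2,-40,5],[0,0.04,0.04]],
    [[-4,-39,5],[0.01,0.04,0.04]],
    [[-6,-39,6],[0,0.04,0.04]],
    [[0,0,0],[0,0,0]],
  ],
  gripper=0,
)

```text
time_s: 43.85
position: [0.4992, -0.1328, 0.2234]
tcp_rot: [[-0.998, 0.07, -0.004], [0.07, 0.998, 0.001], [0.004, 0.001, -1.0]]
force: [0.9, 0.2, -0.1]
opening: 0.128
grasp_force: 0.0
```

Request:
drive_tool(
  motion=[
    [[0,0,0],[0,0,0]],
    [[0,0,0],[0,0,0]],
    [[0,0,0],[0,0,0]],
    [[0,0,0],[0,0,0]],
  ],
)

```text
time_s: 44.25
position: [0.4967, -0.1273, 0.2257]
tcp_rot: [[-0.998, 0.063, -0.005], [0.063, 0.998, 0.002], [0.005, 0.002, -1.0]]
force: [-0.2, -0.1, 0.3]
opening: 0.006
grasp_force: 0.0
```

```bash
python3 - <<'E'
from hang import *
s=read_state();C=cam('wrist',s);im=capture('wrist');cv2.imwrite('pics/pad.png',im[:,:,::-1]);print(s['position'],s['opening'])
g=cv2.cvtColor(im,cv2.COLOR_RGB2GRAY);hsv=cv2.cvtColor(im,cv2.COLOR_RGB2HSV)
for dz in[0]:
  m=(g<70).astype(np.uint8)*255
  for c in cv2.findContours(m,cv2.RETR_LIST,cv2.CHAIN_APPROX_NONE)[0]:
    if not 40<cv2.contourArea(c)<1500: continue
    P=np.array([plane(C,u,v,.0355)[:2]*1000 for [[u,v]] in c]).astype(np.float32)
    q=P.mean(0)
    if 430<q[0]<510 and -240<q[1]<-40: r=cv2.minAreaRect(P);print(cv2.boundingRect(c),np.round(r[0],1),np.round(r[1],1),round(r[2],1))
for n,p in(('bar',(.4668,-.0755)),('rnd',(.4667,-.1175)),('sq',(.4699,-.1596)),('sm',(.4709,-.2015))): print(n,np.round(proj(C,np.r_[p,.0355])))
E
```

```text
[ 0.49672955 -0.12733093  0.22573965] 0.0059299815132177755
(210, 166, 11, 11) [ 473.  -199.6] [11.8 11.6] 86.4
(240, 156, 21, 24) [ 471.5 -159.4] [24.8 24.3] 2.0
(277, 153, 19, 22) [ 468.7 -117.1] [21.3 23. ] 35.4
(315, 143, 14, 33) [467.2 -76.7] [37.2 12.7] 2.7
bar [323. 159.]
rnd [286. 161.]
sq [249. 166.]
sm [213. 169.]
```

Key sizes match (24.8×24.3, 21–23, 37×12.7, 11.8). I go to hover over the round key.

```bash
python3 - <<'E'
from hang import *
plan([((.4687,-.1171,.055),down(2.7,0),40)])
E
```

```text
[[[6,2,34],[0,0,-0.02]],[[5,1,34],[0,0,-0.02]],[[6,2,35],[0,0,-0.03]],[[5,2,34],[0,0,-0.02]],[[6,3,34],[0,0,-0.02]]]
end [ 0.4682 -0.1166  0.055 ]
```

Request:
drive_tool(
  motion=[
    [[6,2,34],[0,0,-0.02]],
    [[5,1,34],[0,0,-0.02]],
    [[6,2,35],[0,0,-0.03]],
    [[5,2,34],[0,0,-0.02]],
    [[6,2,30],[0,0,-0.02]],
  ],
)

```text
time_s: 44.8
position: [0.4684, -0.1181, 0.0579]
tcp_rot: [[-0.999, -0.047, -0.004], [-0.047, 0.999, 0.002], [0.004, 0.002, -1.0]]
force: [-0.4, -0.4, -0.8]
opening: 0.004
grasp_force: 0.0
```

Request:
drive_tool(
  motion=[
    [[0,0,0],[0,0,0]],
    [[0,0,0],[0,0,0]],
    [[0,0,0],[0,0,0]],
  ],
)

```text
time_s: 45.1
position: [0.4702, -0.1193, 0.0603]
tcp_rot: [[-0.999, -0.045, -0.001], [-0.045, 0.999, 0.0], [0.001, 0.0, -1.0]]
force: [0.3, 0.3, -0.5]
opening: 0.003
grasp_force: 0.0
```

```bash
python3 - <<'E'
from hang import *
print(read_state()['position'])
plan([((.4687,-.1171,.045),down(2.7,0),40),((.4687,-.1171,.029),down(2.7,0),4)])
E
```

```text
[ 0.47019604 -0.11929515  0.06028849]
[[[1,2,15],[0,0,0]]]
[[[0,0,3],[0,0,0]],[[0,0,4],[0,0,0]],[[0,0,3],[0,0,0]],[[0,0,3],[0,0,0]],[[0,0,3],[0,0,0]]]
end [ 0.4691 -0.1173  0.0293]
```

Request:
drive_tool(
  motion=[
    [[1,2,15],[0,0,0]],
    [[0,0,4],[0,0,0]],
    [[0,0,4],[0,0,0]],
    [[0,0,4],[0,0,0]],
    [[0,0,0],[0,0,0]],
  ],
)

```text
time_s: 45.6
position: [0.4673, -0.1167, 0.0318]
tcp_rot: [[-0.999, -0.045, -0.005], [-0.045, 0.999, 0.002], [0.005, 0.002, -1.0]]
force: [-0.2, 0.5, 0.4]
opening: 0.008
grasp_force: 0.0
```

Request:
drive_tool(
  motion=[
    [[0,0,3],[0,0,0]],
    [[0,0,0],[0,0,0]],
  ],
)

```text
time_s: 45.8
position: [0.4671, -0.1166, 0.0287]
tcp_rot: [[-0.999, -0.045, -0.005], [-0.045, 0.999, 0.002], [0.005, 0.002, -1.0]]
force: [-0.1, -0.1, -0.0]
opening: 0.007
grasp_force: 0.0
```

Request:
drive_tool(
  motion=[
    [[0,0,2],[0,0,0]],
    [[0,0,0],[0,0,0]],
  ],
)

```text
time_s: 46.0
position: [0.467, -0.1165, 0.0266]
tcp_rot: [[-0.999, -0.045, -0.005], [-0.045, 0.999, 0.002], [0.005, 0.003, -1.0]]
force: [-0.5, 0.1, 0.6]
opening: 0.005
grasp_force: 0.0
```

Request:
drive_tool(
  motion=[
    [[0,0,2],[0,0,0]],
    [[0,0,0],[0,0,0]],
  ],
)

```text
time_s: 46.2
position: [0.467, -0.1165, 0.0246]
tcp_rot: [[-0.999, -0.045, -0.005], [-0.045, 0.999, 0.002], [0.005, 0.003, -1.0]]
force: [-0.2, -0.5, -1.1]
opening: 0.004
grasp_force: 0.0
```

Request:
drive_tool(
  motion=[
    [[0,0,2],[0,0,0]],
    [[0,0,0],[0,0,0]],
  ],
)

```text
time_s: 46.4
position: [0.467, -0.1165, 0.0225]
tcp_rot: [[-0.999, -0.045, -0.005], [-0.045, 0.999, 0.002], [0.005, 0.003, -1.0]]
force: [-0.8, -0.4, 0.1]
opening: 0.006
grasp_force: 0.0
```

Request:
drive_tool(
  motion=[
    [[0,0,2],[0,0,0]],
    [[0,0,0],[0,0,0]],
  ],
)

```text
time_s: 46.6
position: [0.467, -0.1165, 0.0206]
tcp_rot: [[-0.999, -0.045, -0.005], [-0.045, 0.999, 0.002], [0.005, 0.003, -1.0]]
force: [-0.1, -0.5, -0.3]
opening: 0.004
grasp_force: 0.0
```

Request:
drive_tool(
  motion=[
    [[0,0,2],[0,0,0]],
    [[0,0,0],[0,0,0]],
  ],
)

```text
time_s: 46.8
position: [0.467, -0.1165, 0.0186]
tcp_rot: [[-0.999, -0.045, -0.005], [-0.045, 0.999, 0.002], [0.005, 0.003, -1.0]]
force: [-0.2, 0.9, -0.5]
opening: 0.006
grasp_force: 0.0
```

```bash
python3 - <<'E'
from hang import *
s=read_state();ims=[]
for n in('side','scene'):
    im=capture(n)[:,:,::-1];C=cam(n);u,v=proj(C,(.467,-.12,.04));x,y=int(u)-45,int(v)-45
    ims.append(cv2.resize(im[y:y+90,x:x+90],None,fx=4.3,fy=4.3,interpolation=cv2.INTER_CUBIC))
cv2.imwrite('pics/press.png',np.hstack(ims))
E
```

```text
(no output)
```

View pics/press.png

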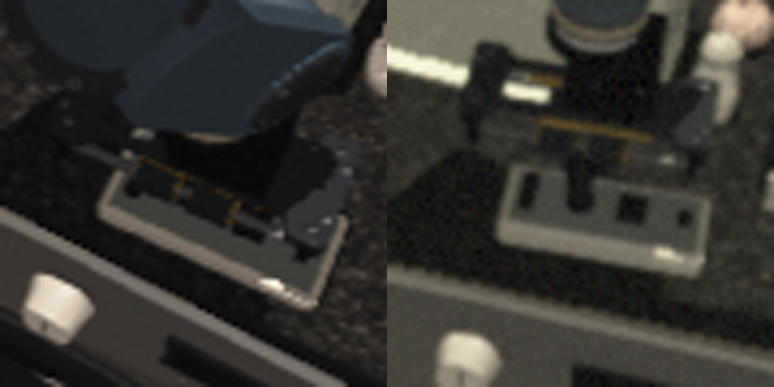

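The scene view shows the fingertip at (578,190), right over the round key and almost touching. The real tips sit well behind the stated TCP, so I continue down.

Request:
drive_tool(
  motion=[
    [[0,0,2],[0,0,0]],
    [[0,0,0],[0,0,0]],
  ],
)

```text
time_s: 47.1
position: [0.467, -0.1165, 0.0166]
tcp_rot: [[-0.999, -0.045, -0.005], [-0.045, 0.999, 0.002], [0.005, 0.003, -1.0]]
force: [-0.1, -0.1, -0.3]
opening: 0.004
grasp_force: 0.0
```

Request:
drive_tool(
  motion=[
    [[0,0,2],[0,0,0]],
    [[0,0,0],[0,0,0]],
  ],
)

```text
time_s: 47.3
position: [0.4669, -0.1165, 0.0145]
tcp_rot: [[-0.999, -0.045, -0.005], [-0.045, 0.999, 0.002], [0.005, 0.003, -1.0]]
force: [0.3, 1.0, -0.0]
opening: 0.002
grasp_force: 0.0
```

Request:
drive_tool(
  motion=[
    [[0,0,2],[0,0,0]],
    [[0,0,0],[0,0,0]],
  ],
)

```text
time_s: 47.5
position: [0.4672, -0.1166, 0.0127]
tcp_rot: [[-0.999, -0.045, -0.005], [-0.045, 0.999, 0.002], [0.005, 0.002, -1.0]]
force: [0.3, -0.6, 1.8]
opening: 0.005
grasp_force: 0.7
```

Request:
drive_tool(
  motion=[
    [[0,0,1],[0,0,0]],
    [[0,0,0],[0,0,0]],
  ],
)

```text
time_s: 47.7
position: [0.4671, -0.1166, 0.0118]
tcp_rot: [[-0.999, -0.045, -0.005], [-0.045, 0.999, 0.002], [0.005, 0.002, -1.0]]
force: [-0.0, 0.6, 1.1]
opening: 0.003
grasp_force: 0.9
```

Request:
drive_tool(
  motion=[
    [[0,0,2],[0,0,0]],
    [[0,0,0],[0,0,0]],
  ],
)

```text
time_s: 47.9
position: [0.4671, -0.1166, 0.0097]
tcp_rot: [[-0.999, -0.045, -0.005], [-0.045, 0.999, 0.002], [0.005, 0.002, -1.0]]
force: [-0.3, 0.0, 2.3]
opening: 0.01
grasp_force: 1.4
```

Request:
drive_tool(
  motion=[
    [[0,0,2],[0,0,0]],
    [[0,0,0],[0,0,0]],
  ],
)

```text
time_s: 48.1
position: [0.4671, -0.1166, 0.0077]
tcp_rot: [[-0.999, -0.045, -0.005], [-0.045, 0.999, 0.002], [0.005, 0.002, -1.0]]
force: [-0.6, 0.4, 3.6]
opening: 0.007
grasp_force: 1.9
```

Request:
drive_tool(
  motion=[
    [[0,0,1],[0,0,0]],
    [[0,0,0],[0,0,0]],
  ],
)

```text
time_s: 48.3
position: [0.4672, -0.1166, 0.0073]
tcp_rot: [[-0.999, -0.045, -0.004], [-0.045, 0.999, 0.002], [0.004, 0.002, -1.0]]
force: [-1.2, -0.0, 6.9]
opening: 0.002
grasp_force: 4.1
```

Request:
drive_tool(
  motion=[
    [[0,0,1],[0,0,0]],
    [[0,0,0],[0,0,0]],
  ],
)

```text
time_s: 48.5
position: [0.4672, -0.1166, 0.0072]
tcp_rot: [[-0.999, -0.045, -0.004], [-0.045, 0.999, 0.002], [0.004, 0.002, -1.0]]
force: [-2.8, 1.0, 15.3]
opening: 0.006
grasp_force: 8.1
```

The round key bottomed at z=7.2 mm with 15 N. Up, then over to the bar key.

Request:
drive_tool(
  motion=[
    [[0,0,-8],[0,0,0]],
    [[0,0,-14],[0,0,0]],
    [[0,0,0],[0,0,0]],
    [[0,20,0],[0,0,0]],
    [[-2,20,0],[0,0,0]],
  ],
)

```text
time_s: 49.0
position: [0.4669, -0.0764, 0.0273]
tcp_rot: [[-0.999, -0.043, -0.006], [-0.043, 0.999, 0.003], [0.006, 0.003, -1.0]]
force: [0.7, 0.1, 0.3]
opening: 0.009
grasp_force: 0.0
```

Request:
drive_tool(
  motion=[
    [[0,0,0],[0,0,0]],
    [[0,0,0],[0,0,0]],
    [[0,0,0],[0,0,0]],
  ],
)

```text
time_s: 49.3
position: [0.4676, -0.0771, 0.0275]
tcp_rot: [[-0.999, -0.045, -0.005], [-0.045, 0.999, 0.002], [0.005, 0.002, -1.0]]
force: [0.4, -0.6, -0.4]
opening: 0.008
grasp_force: 0.0
```

Request:
drive_tool(
  motion=[
    [[0,0,12],[0,0,0]],
    [[0,0,3],[0,0,0]],
    [[0,0,3],[0,0,0]],
    [[0,0,0],[0,0,0]],
  ],
)

```text
time_s: 49.7
position: [0.4673, -0.0771, 0.0095]
tcp_rot: [[-0.999, -0.045, -0.005], [-0.045, 0.999, 0.002], [0.005, 0.002, -1.0]]
force: [-0.4, -2.6, 2.3]
opening: 0.006
grasp_force: 1.5
```

Request:
drive_tool(
  motion=[
    [[0,0,2],[0,0,0]],
    [[0,0,0],[0,0,0]],
  ],
)

```text
time_s: 49.9
position: [0.4674, -0.0768, 0.0079]
tcp_rot: [[-0.999, -0.045, -0.004], [-0.045, 0.999, 0.002], [0.004, 0.002, -1.0]]
force: [-1.5, -2.3, 3.8]
opening: 0.007
grasp_force: 1.8
```

Request:
drive_tool(
  motion=[
    [[0,0,1],[0,0,0]],
    [[0,0,0],[0,0,0]],
  ],
)

```text
time_s: 50.1
position: [0.4675, -0.0767, 0.0074]
tcp_rot: [[-0.999, -0.045, -0.004], [-0.045, 0.999, 0.002], [0.004, 0.002, -1.0]]
force: [-1.0, -3.1, 5.8]
opening: -0.0
grasp_force: 3.1
```

Request:
drive_tool(
  motion=[
    [[0,0,1],[0,0,0]],
    [[0,0,0],[0,0,0]],
  ],
)

```text
time_s: 50.3
position: [0.4675, -0.0767, 0.0072]
tcp_rot: [[-0.999, -0.045, -0.004], [-0.045, 0.999, 0.001], [0.004, 0.001, -1.0]]
force: [-1.7, -2.6, 14.0]
opening: 0.006
grasp_force: 7.2
```

Request:
drive_tool(
  motion=[
    [[0,0,-8],[0,0,0]],
    [[0,0,-16],[0,0,0]],
    [[0,0,0],[0,0,0]],
    [[0,-28,0],[0,0,0]],
    [[1,-28,0],[0,0,0]],
  ],
)

```text
time_s: 50.8
position: [0.4685, -0.1319, 0.0292]
tcp_rot: [[-0.999, -0.047, -0.006], [-0.047, 0.999, 0.003], [0.006, 0.003, -1.0]]
force: [0.4, -0.4, 0.4]
opening: 0.0
grasp_force: 0.0
```

Request:
drive_tool(
  motion=[
    [[0,-27,0],[0,0,0]],
    [[0,0,0],[0,0,0]],
    [[0,0,0],[0,0,0]],
    [[0,0,0],[0,0,0]],
  ],
)

```text
time_s: 51.2
position: [0.469, -0.158, 0.0291]
tcp_rot: [[-0.999, -0.045, -0.007], [-0.045, 0.999, 0.004], [0.007, 0.004, -1.0]]
force: [-0.4, -0.1, 0.4]
opening: 0.005
grasp_force: 0.0
```

Request:
drive_tool(
  motion=[
    [[-2,-1,13],[0,0,0]],
    [[0,0,3],[0,0,0]],
    [[0,0,3],[0,0,0]],
    [[0,0,0],[0,0,0]],
  ],
)

```text
time_s: 51.6
position: [0.4718, -0.1595, 0.0102]
tcp_rot: [[-0.999, -0.045, -0.006], [-0.045, 0.999, 0.003], [0.006, 0.003, -1.0]]
force: [-0.1, 2.8, 2.8]
opening: 0.007
grasp_force: 1.3
```

Request:
drive_tool(
  motion=[
    [[0,0,2],[0,0,0]],
    [[0,0,0],[0,0,0]],
  ],
)

```text
time_s: 51.8
position: [0.4718, -0.1599, 0.0087]
tcp_rot: [[-0.999, -0.045, -0.005], [-0.045, 0.999, 0.003], [0.005, 0.003, -1.0]]
force: [0.6, 2.6, 2.8]
opening: 0.003
grasp_force: 1.6
```

Request:
drive_tool(
  motion=[
    [[0,0,1],[0,0,0]],
    [[0,0,0],[0,0,0]],
  ],
)

```text
time_s: 52.0
position: [0.4718, -0.1601, 0.0077]
tcp_rot: [[-0.999, -0.045, -0.005], [-0.045, 0.999, 0.003], [0.005, 0.003, -1.0]]
force: [-0.3, 2.4, 3.4]
opening: -0.0
grasp_force: 1.9
```

Request:
drive_tool(
  motion=[
    [[0,0,1],[0,0,0]],
    [[0,0,0],[0,0,0]],
  ],
)

```text
time_s: 52.2
position: [0.4718, -0.1601, 0.0073]
tcp_rot: [[-0.999, -0.045, -0.005], [-0.045, 0.999, 0.002], [0.005, 0.003, -1.0]]
force: [-0.9, 2.5, 9.6]
opening: 0.005
grasp_force: 4.5
```

Bottomed with 9.6 N. Up and away, then a final check.

Request:
drive_tool(
  motion=[
    [[0,0,-8],[0,0,0]],
    [[0,0,-20],[0,0,0]],
    [[0,0,-40],[0,0,0]],
    [[20,0,-40],[0,0,0]],
    [[20,-20,-40],[0,0,0]],
  ],
)

```text
time_s: 52.7
position: [0.4324, -0.1811, 0.1558]
tcp_rot: [[-0.999, -0.048, -0.007], [-0.048, 0.999, 0.003], [0.007, 0.003, -1.0]]
force: [1.0, -0.7, -0.1]
opening: 0.006
grasp_force: 0.0
```

Request:
drive_tool(
  motion=[
    [[0,-40,-40],[0,0,0]],
    [[0,-40,0],[0,0,0]],
    [[0,-40,0],[0,0,0]],
    [[0,0,0],[0,0,0]],
    [[0,0,0],[0,0,0]],
  ],
)

```text
time_s: 53.2
position: [0.4384, -0.2987, 0.1896]
tcp_rot: [[-0.999, -0.043, -0.005], [-0.043, 0.999, 0.002], [0.005, 0.003, -1.0]]
force: [-0.4, 0.6, -0.3]
opening: 0.002
grasp_force: 0.0
```

```bash
python3 hung.py; sleep 0; python3 hung.py | head -4; python3 - <<'E'
from hang import *
s=read_state();print(s['time_s'],s['position'],s['force'].round(1))
a=cv2.imread('pics/hung_scene.png');b=cv2.imread('pics/hung_side.png')
cv2.imwrite('pics/final.png',np.hstack([cv2.resize(x,None,fx=3.3,fy=3.3,interpolation=cv2.INTER_CUBIC) for x in(a[145:285,240:358],b[140:280,240:358])]))
E
```

```text
side (328, 212, 14, 12) dry y,z [-0.091  0.085]
side (313, 203, 9, 12) dry y,z [-0.028  0.08 ]
side (294, 194, 12, 8) dry y,z [0.037 0.088]
side (281, 186, 12, 13) dry y,z [0.087 0.078]
scene (321, 184, 11, 36) dry y,z [-0.086  0.135]
scene (306, 180, 10, 36) dry y,z [-0.026  0.136]
scene (290, 177, 11, 38) dry y,z [0.036 0.127]
scene (278, 173, 10, 39) dry y,z [0.087 0.129]
side (328, 212, 14, 11) dry y,z [-0.091  0.087]
side (312, 203, 10, 12) dry y,z [-0.027  0.079]
side (294, 194, 12, 8) dry y,z [0.037 0.088]
side (281, 186, 12, 13) dry y,z [0.087 0.078]
53.4 [ 0.43861587 -0.29633781  0.18953219] [-0.4  0.6  0. ]
```

View pics/final.png

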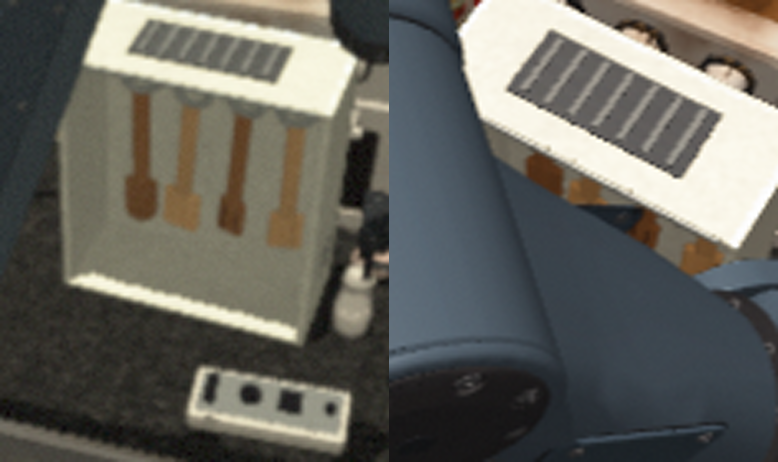

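Final view: four spatulas hang separately at (140..290, 95..245), all pad keys are up, and the mill stands where it was. Handing in.

```bash
python3 -c "
from rig import *
print(hand_in())"
```

```text
the job is handed in; nothing more can be done
None
```

All four spatulas hang on their own hooks. I pressed the round, bar and square keys in that order, each fully down and up, kept off the small key, and handed the job in at about 53 s. The hand-in gave no verdict.

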